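# Load a plate and slide the coater carrier home

### The job

Slide the top plate of the stack out over the open end of its magazine until it overhangs, pinch it by the overhang and lay it flat and square on the carrier's raised platen. Then, without forcing it, push the carrier along its guides until it is fully home against the end stops, the plate still lying square on it under the blade, and let go. Leave the other two plates in the magazine and do not disturb the bottle, the vial or the spatula.

Things in the scene. Friction and masses are not known exactly. Their poses are not given: they have to be found in the camera images.
- bed: Fixed white polymer bed of a blade coater, 305 mm long (x, the sliding direction, blade at +x) by 221 mm wide. Origin on the bench, on the guides' centre line. Floor 12 mm above the bench, from x = -175 mm (open rear end) to 130 mm. Guide rails along x, inner faces at y = +-87.5 mm, covered by steel keeper strips (158 mm apart, top at z = 31 mm).
- bed_stops (a point): Point on the bed's floor, on the centre line, in the plane of the rear faces of the two steel end stops (55 mm to either side): x = 93 mm of the bed. The carrier's front edge lies against this plane when fully home.
- bed_blade (a point): Middle of the lower edge of the blade, 56 mm above the bench, at x = 73 mm of the bed. Its bridge spans the bed from x = 70 to 95 mm, its beam up to 90 mm above the bench, micrometer heads at both ends up to 116 mm.
- carrier: Aluminium carrier on the bed's floor, sliding along the bed's x; keepers stop it being lifted out. Origin on its underside below the platen's centre (12 mm above the bench), x towards the blade. Base plate 12 mm thick, x = -58 to +38 mm, 156 mm wide. Platen on it: 46 mm (x) by 124 mm (y). Starts drawn back. About 0.65 kg, slides with about 4 N. Fully home its origin is at x = 55 mm of the bed.
- carrier_rear (a point): Middle of the carrier's straight rear edge, half-way up it (6 mm above the bed's floor), on its centre line; x as the carrier's. The carrier has a guide pad only 60 mm long on each end (170 mm over both) with 2.5 mm of play each side in the guides, so it cocks and jams when pushed more than about 20 mm to one side of this point.
- platen_top (a point): Centre of the platen's top face, 36 mm above the carrier's origin, 48 mm above the bench. The plate belongs here, its long side across the slide, centre to centre; it overhangs the platen by 7 mm along both long edges, with 24 mm free below it down to the carrier's base.
- magazine: Fixed white polymer magazine, 144 by 94 mm; three plates lie flat in it, long side along its x, on a floor 40 mm above the bench. Origin on the bench under the stack's centre. Side walls 1.5 mm beside the plates, top 48 mm above the bench; back wall at +x, top at 52 mm. Open end at -x.
- magazine_lip (a point): Middle of the outer top edge of the lip across the magazine's open end, 69.5 mm in front of (-x of) its origin, 45 mm above the bench. The lip holds back the two lower plates; the top plate slides over it, and outside it the space is free down to the bench.
- plate_top_center (a point): Centre of the top plate: aluminium, 120 mm (x) by 60 mm (y) by 3 mm, about 60 g. In the magazine its upper face is 49 mm above the bench, 1 mm above the side walls, so it cannot be gripped as it lies; it follows a fingertip pressed on it. It tips off the stack once its centre passes the lip.
- plate_mid_center (a point): Centre of the second plate in the magazine, like the top one.
- plate_low_center (a point): Centre of the lowest plate in the magazine, like the top one.
- bottle: Amber glass bottle with black cap, 42 mm across, 98 mm tall, standing on the bench beside the bed. Origin at its foot.
- vial: Clear glass vial with black cap, 28 mm across, 60 mm tall, standing on the bench beside the bed. Origin at its foot.
- spatula: Steel spatula, 170 mm long (its x), lying on the bench. Origin under its middle.
- rack: Fixed white vial rack, 144 by 94 mm, holding capped vials up to 70 mm above the bench. Origin under its centre.
Things that resemble listed ones, but are neither listed nor needed, are in the scene too. What is shaped like the carrier but orange or purple is not meant.

How it is judged:
By the outcome, as a careful person would: the job done as asked, in the order asked, and still so for the second after the job is handed in, with the robot touching nothing.
It also fails if it takes over 67 s, if anything falls off the work surface, if the arm or the gripper's body presses on something with over 40 N, if the wrist force passes 120 N, or if a joint passes its speed limit or range.

### The arm

A 7-joint arm with a two-finger parallel gripper is mounted at the origin on the work surface. World frame = base frame: x ahead of the robot, y to its left, z up, the work surface at z = 0. Lengths are in mm, angles in rad, forces in N, time in s.
With the tool pointing down it reaches from about 425 to 825 mm from the base axis. Payload 3.6 kg.
Tool frame: the origin (TCP) lies at the centre of the arm's flange, where the gripper is bolted on; the fingertips stand 173 mm ahead of it and the grasp point (between the pads) lies 155 mm ahead of it; z points along the fingers, x is the direction in which the jaws open and shut, and the axes are right-handed (so a half turn about z gives the same grasp; the last joint's range is limited). The gripper opens to 85 mm and grips with 20 to 120 N. Pads are 22 mm wide; open, the fingers measure 114 mm over their backs; the gripper's body (76 mm by 85 mm) begins 54 mm behind the grasp point. The pads swing forward as they close: fully open they stand 13 mm farther back than shut.
Start: joints at [1.083, 0.615, -0.013, 1.423, 0.008, 1.103, -0.04], TCP at [289.619, -581.89, 404.697] pointing down, gripper open.
Joint ranges: [-3.12, 3.12], [-0.3, 2.06], [-1.34, 1.32], [0.26, 2.42], [-1.36, 4.5], [0.01, 1.98], [-2.84, 2.84]. Speed limits (rad/s): [2.79, 2.79, 3.14, 3.14, 3.14, 3.14, 3.14].

### API

Orientations are given as a rotation vector (axis times angle).
In Python, from cell import * gives the robot as it stands.
- The arm moves only by the shell command python3 -m crank 'ROWS' [FORCE]. ROWS is JSON, one flat list of numbers, 5 for each row, row after row: the shift along the tool's x, y, z in mm, then the turn about the tool's z in degrees, then the gripper command: -1 is shut, 1 is fully open, values between are in proportion. In form: [tx, ty, tz, roll, claw, tx, ty, tz, roll, claw, ...]. A call has 1 to 8 rows; each row shifts and turns the pose as measured when the row begins, along the tool's axes as they then stand; what a row does not reach is not made up. A row lasts 1/8 s, in which the tool goes at most 62.5 mm and 10.7 degrees, less where a joint would pass 70% of its speed; a pose out of reach is approached as far as the arm can. A call is refused whole if a number of a shift passes 62.5 or a number of a turn 10.7, either way. A call with a gripper value outside its range is refused whole. The fingers move at their own pace and stop on an object; FORCE is the grip in N (left out, the last holds). Time passes only in rows, so rows that do not move let the fingers close. It gives the time, the measured TCP pose, the force and the opening at its end, in the units of the state.
- read_state(): the state, without advancing time (a new reading comes with each control period).
- camera(name): name is "scene" or "side" or "wrist"; returns a dict with "img" (384x512x3 uint8, red, green, blue), "camera_matrix" (3x3 intrinsics, pixels), "view" (4x4, takes a point from world to camera coordinates); the wrist camera has in their place "mount" (4x4, takes a point from camera to tool coordinates, whose origin is the TCP and whose axes are the tool frame's). Camera axes: x right, y up, looking along -z (the intrinsics and any distortion apply to the point x, -y, -z); pixel columns grow to the right and rows downward; lengths in mm; the calibration is good to about 2 mm. A picture is of the moment at which its call begins: read the wrist's pose just before it. There is no depth.
- sign_off(): hands the job in, once; it reports no verdict.
The state is a dict: "t": time; "joints": joint angles; "qvel": joint speeds; "joint_torque": joint torques, N m; "tool_pos": TCP position; "ee_rot": TCP orientation; "contact_force": force on the tool from outside, world axes, zero at the start; "ft_torque": the same for the moment, N m; "finger_gap": opening from 0.0 (shut) to 1.0 (fully open).
Only numpy, scipy, OpenCV 4.12 (cv2) and the standard library are available. Lean on these libraries where they do the work, as an engineer would, in place of code of your own. Each camera call takes 0.05 s, during which the arm holds its last target. There are 200 camera calls.

## Working session

There is one attempt and no reset: what is moved stays moved. The work goes in short steps, Python scripts to look and compute and a shell command to move; the robot and the scene stay as the last step left them, time stands still between calls to the robot, and variables do not carry over. Pictures are saved under pics/ and viewed, about 8 in all and at most 12, crops included, and the job is handed in when it is done.

```bash
ls; mkdir -p pics; python3 - <<'E'
from cell import *
import cv2
print(read_state())
for n in("scene","side"):
    c=camera(n);cv2.imwrite(f"pics/{n}0.png",cv2.resize(c["img"][:,:,::-1],(800,600),interpolation=cv2.INTER_CUBIC))
    print(n,c.keys(),c["camera_matrix"],c["view"])
c=camera("wrist");print(c["camera_matrix"],c["mount"]);cv2.imwrite("pics/w0.png",c["img"][:,:,::-1])
E
```

```text
pics
{'t': 0.0, 'joints': array([ 1.0824956 ,  0.61589726, -0.01266355,  1.4249328 ,  0.00813638,
        1.10338861, -0.04041134]), 'qvel': array([-0.00016095,  0.00057781, -0.00115138, -0.00037077, -0.00050795,
       -0.00076532, -0.00130985]), 'joint_torque': array([ 3.04965636e-05, -4.69220495e+01,  2.59329155e-01, -1.71038353e+01,
        9.96145362e-03,  9.76198877e-03,  6.96923351e-06]), 'tool_pos': array([ 289.49627947, -581.60383212,  403.54046396]), 'ee_rot': array([-2.66984002,  1.65325708,  0.00347275]), 'contact_force': array([-0.26494543,  0.09977593, -0.24300082]), 'ft_torque': array([-0.01733594,  0.02702035, -0.02146606]), 'finger_gap': 1.0001466241942996}
scene dict_keys(['img', 'camera_matrix', 'view']) [[460.11301549   0.         255.32866883]
 [  0.         460.11301549 186.98156463]
 [  0.           0.           1.        ]] [[ 6.51033655e-01  7.58861768e-01 -1.68521817e-02 -2.55056265e+02]
 [-5.98268169e-01  5.26670000e-01  6.03898923e-01  2.88289688e+02]
 [ 4.67151343e-01 -3.83076400e-01  7.96882736e-01 -1.54579618e+03]
 [ 0.00000000e+00  0.00000000e+00  0.00
[... 169 characters left out ...]
          0.           1.        ]] [[-8.06564252e-01 -5.91145722e-01 -9.17547721e-04  3.62644393e+02]
 [ 4.49645065e-01 -6.14505703e-01  6.48229942e-01 -3.04451592e+02]
 [-3.83762195e-01  5.22426528e-01  7.61444089e-01 -8.66951301e+02]
 [ 0.00000000e+00  0.00000000e+00  0.00000000e+00  1.00000000e+00]]
[[344.77889778   0.         249.13438626]
 [  0.         344.77889778 192.82299171]
 [  0.           0.           1.        ]] [[ 9.99999867e-01 -4.72233793e-04 -2.06168226e-04  7.75461400e-01]
 [-5.10651853e-04 -9.61727586e-01 -2.74006914e-01 -6.97786112e+01]
 [-6.88823460e-05  2.74006983e-01 -9.61727700e-01  3.12789026e+01]
 [ 0.00000000e+00  0.00000000e+00  0.00000000e+00  1.00000000e+00]]
```

View pics/scene0.png

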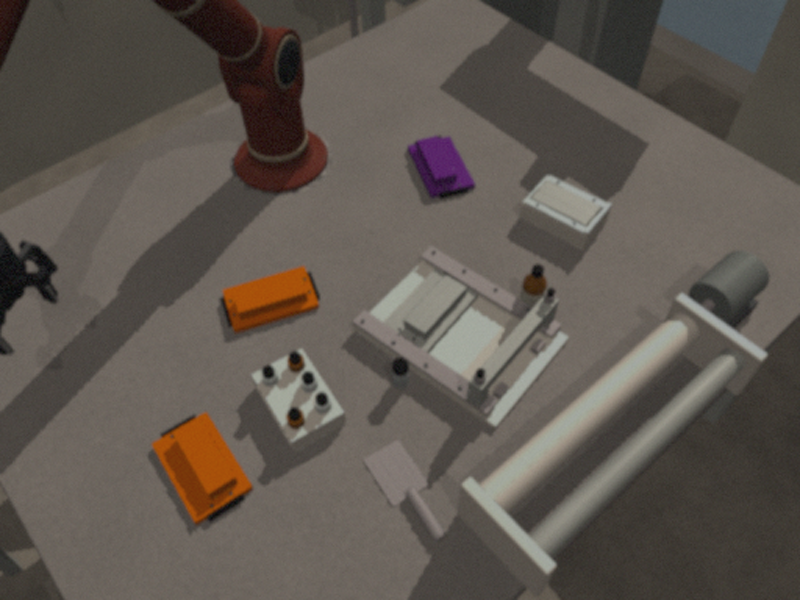

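View pics/side0.png

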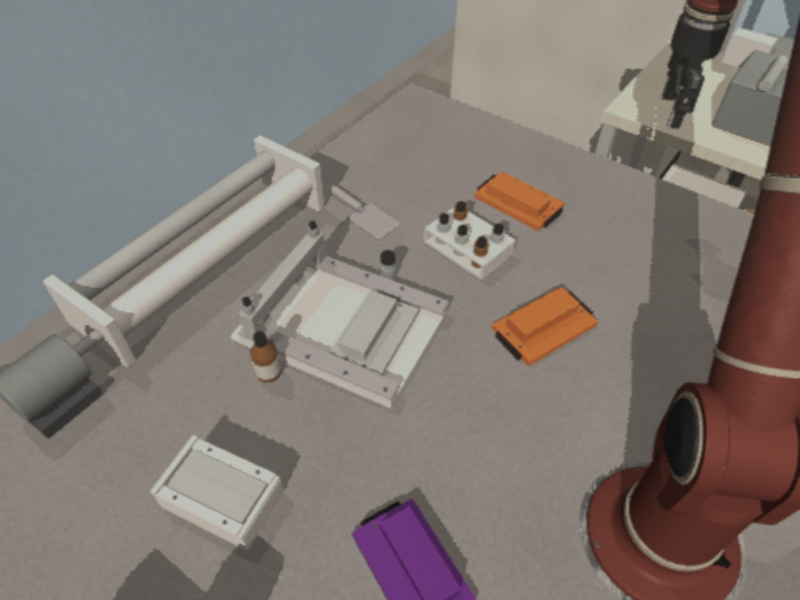

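The scene view shows the bed at about (460,335) with the grey carrier at (437,305). The magazine with plates is at (567,208), the rack with vials at (298,395). The orange decoys are at (270,297) and (202,467), the purple one at (440,167). The bottle is at (535,285), the vial at (400,370) and the spatula at (410,490). Next I'll enlarge the bed and magazine.

```bash
cat > h.py <<'E'
from cell import *
import numpy as np, cv2
from scipy.spatial.transform import Rotation as R
def wview(st,c):
    T=np.eye(4);T[:3,:3]=R.from_rotvec(st["ee_rot"]).as_matrix();T[:3,3]=st["tool_pos"]
    return np.linalg.inv(T@np.array(c["mount"]))
def proj(c,V,P):
    p=(V@np.c_[np.atleast_2d(P),np.ones(len(np.atleast_2d(P)))].T)[:3].T
    K=c["camera_matrix"]
    return np.c_[K[0,0]*p[:,0]/-p[:,2]+K[0,2],-K[1,1]*p[:,1]/-p[:,2]+K[1,2]]
def back(c,V,px,z):
    K=c["camera_matrix"];px=np.atleast_2d(px)
    d=np.c_[(px[:,0]-K[0,2])/K[0,0],-(px[:,1]-K[1,2])/K[1,1],-np.ones(len(px))]
    d=d@V[:3,:3]; o=-V[:3,:3].T@V[:3,3]
    return o+d*((z-o[2])/d[:,2])[:,None]
E
python3 - <<'E'
from h import *
a=cv2.imread("pics/scene0.png");b=cv2.imread("pics/side0.png")
f=800/512
# crops in native px: scene bed+magazine, side bed+magazine
def crop(n,x,y,w,h,k):
    im=camera(n)["img"][:,:,::-1]
    return cv2.resize(im[y:y+h,x:x+w],None,fx=k,fy=k,interpolation=cv2.INTER_CUBIC)
A=crop("scene",220,105,180,170,4.4);cv2.imwrite("pics/c1.png",A[:600])
B=crop("side",90,135,200,220,4);
cv2.imwrite("pics/c2.png",crop("side",90,140,200,150,4))
cv2.imwrite("pics/c1.png",crop("scene",220,105,180,135,4.4))
E
```

```text
(no output)
```

View pics/c1.png

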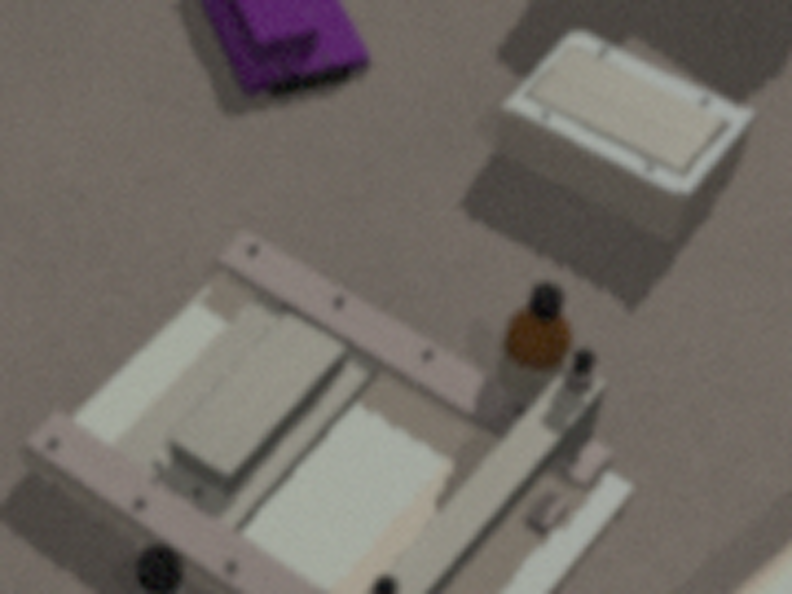

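The crop shows the platen top with corners (285,313), (347,352), (230,477), (172,439). The magazine plate's corners are about (568,58), (725,122), (690,172), (528,92). Which end is open isn't clear here, so I'll check the side crop.

```bash
python3 - <<'E'
from h import *
im=camera("side")["img"][:,:,::-1]
a=cv2.resize(im[270:355,90:190],None,fx=7,fy=7,interpolation=cv2.INTER_CUBIC)
cv2.imwrite("pics/c3.png",a)
c=camera("scene");V=c["view"]
q=lambda l:np.array(l)/4.4+[220,105]
print("platen",back(c,V,q([(285,313),(347,352),(230,477),(172,439)]),48))
print("plate",back(c,V,q([(568,58),(725,122),(690,172),(528,92)]),49))
print("keepers",back(c,V,q([(243,230),(218,263),(62,412),(28,447)]),31))
print("bottle cap",back(c,V,q([(546,300)]),98))
f=.64
print("vial",back(c,V,np.array([(400,366)])*f,60),"spat",back(c,V,np.array([(397,472)])*f,3))
E
```

```text
platen [[496.70558122  19.22373665  48.        ]
 [545.06127141  27.06926303  48.        ]
 [566.7311002  -90.40399204  48.        ]
 [522.99458401 -98.30604779  48.        ]]
plate [[460.91959927 321.64681793  49.        ]
 [573.10331489 355.3239519   49.        ]
 [587.41882928 302.32302476  49.        ]
 [465.16324525 276.49922206  49.        ]]
keepers [[ 416.92989576   55.91185273   31.        ]
 [ 427.28265132   24.41044536   31.        ]
 [ 453.23276452 -128.68349788   31.        ]
 [ 460.00744903 -161.08965667   31.        ]]
bottle cap [[621.43081019 115.7324863   98.        ]]
vial [[ 592.51804095 -168.6661335    60.        ]] spat [[ 706.85686424 -274.2108433     3.        ]]
```

View pics/c3.png

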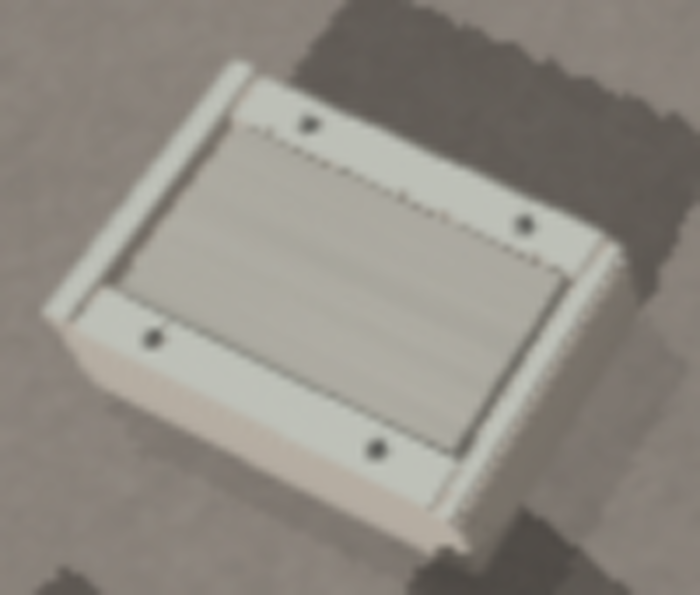

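The side crop shows the taller back wall at the left, (240,60)-(50,310). The thin low lip is at the right, (625,245)-(445,515), so the open end faces the robot. The plate's corners are (235,125), (565,272), (460,455), (118,285). I'll fit the poses from both cameras.

```bash
cat >> h.py <<'E'
from scipy.optimize import least_squares
def fit(obs,L,W,z,x0,corners=None):
    "obs: list of (c,V,px4) ; corners order (-,+),(+,+),(+,-),(-,-)"
    k=np.array([(-1,1),(1,1),(1,-1),(-1,-1)])*[L/2,W/2]
    def pts(p):
        c,s=np.cos(p[2]),np.sin(p[2]);return np.c_[k@np.array([[c,s],[-s,c]])+p[:2],np.full(4,z)]
    f=lambda p:np.concatenate([(proj(c,V,pts(p))-px).ravel() for c,V,px in obs])
    r=least_squares(f,x0);return r.x,r.fun.reshape(-1,4,2)
E
python3 - <<'E'
from h import *
c=camera("scene");V=c["view"];d=camera("side");W=d["view"]
q=lambda l:np.array(l)/4.4+[220,105]; q2=lambda l:np.array(l)/7+[90,270]
a=(c,V,q([(568,58),(725,122),(690,172),(528,92)]));b=(d,W,q2([(118,285),(235,125),(565,272),(460,455)]))
print("proj side order",back(d,W,b[2],49))
S=b[2][[3,0,1,2]]
b=(d,W,S)
for o in([a],[b],[a,b]):
    x,r=fit(o,120,60,49,[520,315,.25]);print(x,np.degrees(x[2]));print(np.abs(r).max())
print(fit([(c,V,q([(285,313),(347,352),(230,477),(172,439)]))],46,124,48,[530,-35,.17]))
E
```

```text
proj side order [[566.99165458 356.12919675  49.        ]
 [578.83093408 298.72468733  49.        ]
 [461.32928418 273.57995427  49.        ]
 [446.57676162 332.78517849  49.        ]]
[5.21582460e+02 3.14131980e+02 2.44236744e-01] 13.99373463130346
1.9102907434072876
[5.13334280e+02 3.15318798e+02 2.06014308e-01] 11.803750387968192
0.6848001696165511
[5.16066940e+02 3.15351760e+02 2.14450892e-01] 12.28713100071571
3.2402259961039164
(array([ 5.32802296e+02, -3.54281175e+01,  2.03314150e-01]), array([[[ 0.63265863, -0.04343615],
        [ 0.18482839, -1.03593681],
        [-0.02879346,  0.49660997],
        [-0.75585375,  0.46011231]]]))
```

View pics/c2.png

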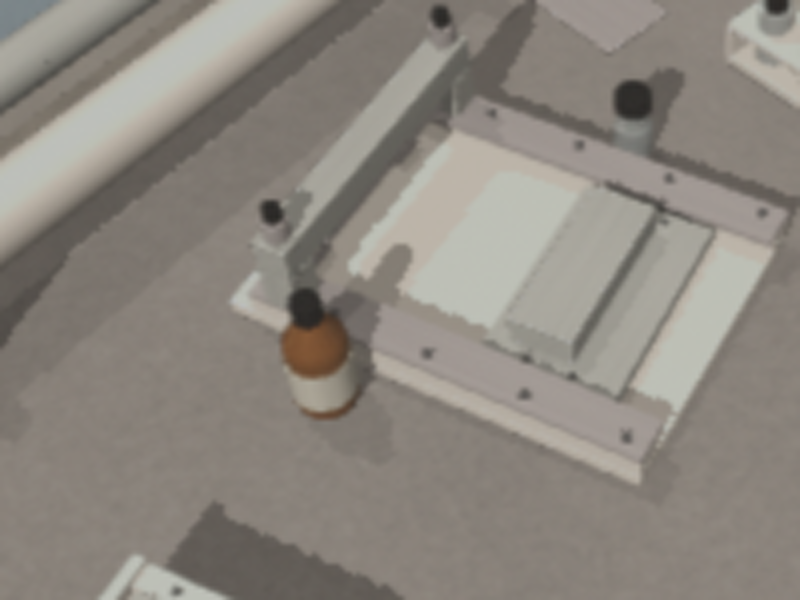

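The side crop shows the platen's top at (603,185), (657,210), (578,342), (508,318), the blade bridge at upper left, the bottle at (318,350) and the vial at (633,110). The coarse poses are magazine ≈ (514,315), yaw 12°, and carrier ≈ (531,-35), yaw 12°. That's enough to move and refine with the wrist camera.

```bash
cat >> h.py <<'E'
def go(x,y,z,yaw=None,st=None):
    "print tool-frame shift to world TCP x,y,z; roll deg for tool-x yaw (deg)"
    st=st or read_state();M=R.from_rotvec(st["ee_rot"]).as_matrix()
    d=M.T@(np.array([x,y,z])-st["tool_pos"]);cur=np.degrees(np.arctan2(M[1,0],M[0,0]))
    print("t",round(st["t"],2),"pos",st["tool_pos"].round(1),"yaw",cur.round(2),"F",st["contact_force"].round(1),"gap",round(st["finger_gap"],3),"q",st["joints"].round(2))
    print("shift",d.round(1),"roll",None if yaw is None else round(-((yaw-cur+180)%360-180),2))
E
python3 -m crank '[-32,-52,0,0,-1,-32,-52,0,0,-1,-32,-52,0,0,-1,-32,-52,0,0,-1,-32,-52,0,0,-1,-32,-52,0,0,-1,-32,-52,0,0,-1,-32,-52,0,0,-1]' 40
python3 -c "
from h import *
go(514,315,400,-78)"
```

```text
t: 1.55
tool_pos: [553.3, -164.9, 404.1]
ee_rot: [2.654, -1.672, 0.011]
contact_force: [0.8, -0.4, -0.3]
finger_gap: 0.004
t 1.55 pos [ 553.3 -164.9  404.1] yaw -64.41 F [ 0.8 -0.4 -0.3] gap 0.004 q [ 0.28  0.5  -0.05  1.64  0.04  0.99 -0.9 ]
shift [-4.498e+02 -1.719e+02  2.000e-01] roll 13.59
```

```bash
python3 -m crank '[-56,-21,0,0,-1,-56,-21,0,0,-1,-56,-21,0,0,-1,-56,-21,0,0,-1,-56,-21,0,0,-1,-56,-21,0,0,-1,-56,-21,0,0,-1,-56,-21,0,0,-1]' 
python3 -m crank '[0,0,20,7,-1,0,0,20,7,-1,0,0,0,0,-1]'
python3 -c "
from h import *
go(514,315,400,-78)
st=read_state();c=camera('wrist');np.save('w1.npy',wview(st,c));cv2.imwrite('pics/w1.png',cv2.resize(c['img'][:,:,::-1],(800,600),interpolation=cv2.INTER_CUBIC))"
```

```text
t: 2.55
tool_pos: [511.8, 327.3, 402.3]
ee_rot: [-2.656, 1.674, -0.024]
contact_force: [1.3, -0.2, 0.4]
finger_gap: -0.003
t: 2.92
tool_pos: [509.1, 335.8, 361.5]
ee_rot: [-2.435, 1.972, -0.017]
contact_force: [0.1, 0.1, -0.6]
finger_gap: -0.003
t 2.92 pos [509.1 335.8 361.5] yaw -78.0 F [ 0.1  0.1 -0.6] gap -0.003 q [-0.6   0.59 -0.03  1.61  0.03  0.93 -2.01]
shift [ 21.5  -1.  -38.4] roll 0.0
```

View pics/w1.png

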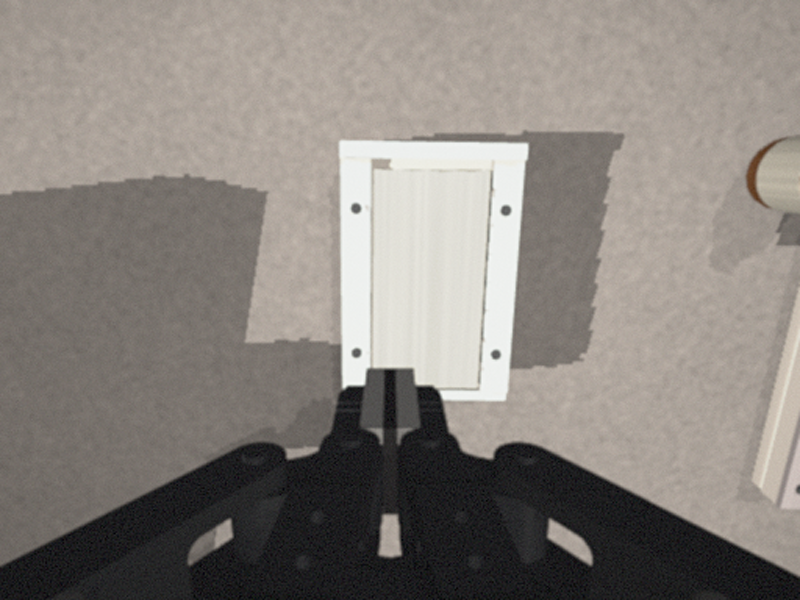

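The wrist view shows the plate with corners (373,168), (492,170), (479,389) and about (371,388), the last one hidden. The taller back wall is at the top and the lip at the bottom.

```bash
python3 - <<'E'
from h import *
V=np.load('w1.npy');c=camera("wrist")
px=np.array([(371,388),(373,168),(492,170),(479,389)])*.64
x,r=fit([(c,V,px)],120,60,49,[514,315,.2]);print(x,np.degrees(x[2]),r)
d=np.array([np.cos(x[2]),np.sin(x[2])])
mag=x[:2]; print("lip",mag-69.5*d, "press",mag-15*d)
# fingertip seen? expected tip projection
st=read_state();M=R.from_rotvec(st["ee_rot"]).as_matrix()
print(proj(c,V,[st["tool_pos"]+M@[0,0,173]])/.64)
go(*(mag+10*d),173+49+12,np.degrees(x[2])-90)
E
```

```text
[5.17025148e+02 3.14156309e+02 1.95692393e-01] 11.212348221478006 [[[ 0.74838149 -0.76338982]
  [ 0.38025551  0.60533294]
  [-0.40476654  0.43220576]
  [-0.72502023 -0.59324344]]]
lip [448.85167589 300.64232879] press [502.3114492  311.23962267]
[[388.54576031 397.84516452]]
t 3.02 pos [510.1 335.3 363.5] yaw -78.04 F [0.5 0.  0.2] gap 0.002 q [-0.6   0.59 -0.03  1.6   0.03  0.93 -2.01]
shift [ 22.  -10.2 129.7] roll 0.74
```

```bash
python3 -m crank '[6,-5,32,0.7,-1,6,-5,32,0,-1,5,-5,32,0,-1,5,-5,32,0,-1,0,0,0,0,-1]' 
python3 -c "
from h import *
p=np.array([517,314.2])+20*np.array([.981,.194])
go(*p,173+49+1,-78.8)"
```

```text
t: 3.65
tool_pos: [542.1, 316.4, 240.8]
ee_rot: [-2.409, 1.973, -0.028]
contact_force: [-0.1, -0.2, -0.2]
finger_gap: 0.004
t 3.65 pos [542.1 316.4 240.8] yaw -78.63 F [-0.1 -0.2 -0.2] gap 0.004 q [-0.55  0.76 -0.03  1.67  0.04  0.68 -1.97]
shift [-2.6  5.6 17.6] roll 0.17
```

```bash
python3 -m crank '[-2,5,12,0,-1,0,0,3,0,-1,0,0,2,0,-1,0,0,2,0,-1]' 
python3 -c "
from h import *
p=np.array([517,314.2])+20*np.array([.981,.194])
go(*p,173+49,-78.8)"
```

```text
t: 4.15
tool_pos: [538.0, 319.3, 225.9]
ee_rot: [-2.404, 1.965, -0.03]
contact_force: [-0.4, 0.8, -0.2]
finger_gap: 0.0
t 4.15 pos [538.  319.3 225.9] yaw -78.51 F [-0.4  0.8 -0.2] gap 0.0 q [-0.56  0.78 -0.03  1.68  0.05  0.64 -1.98]
shift [0.9 1.8 3.8] roll 0.29
```

```bash
for i in 1 2; do python3 -m crank '[0,0,3,0,-1,0,0,3,0,-1]'; done
```

```text
t: 4.4
tool_pos: [538.4, 319.7, 222.4]
ee_rot: [-2.404, 1.965, -0.031]
contact_force: [-5.6, -4.2, 22.8]
finger_gap: 0.001
t: 4.65
tool_pos: [538.9, 320.1, 222.5]
ee_rot: [-2.402, 1.963, -0.032]
contact_force: [-3.9, -2.2, 14.6]
finger_gap: -0.003
```

```bash
python3 -m crank '[0,6,2,0,-1,0,6,2,0,-1,0,6,2,0,-1,0,6,2,0,-1]'; python3 -c "
from h import *
go(500,311,222,-78.8)"
```

```text
t: 5.15
tool_pos: [524.2, 316.8, 222.5]
ee_rot: [-2.376, 1.947, -0.056]
contact_force: [3.5, -0.7, 6.0]
finger_gap: 0.003
t 5.15 pos [524.2 316.8 222.5] yaw -78.63 F [ 3.5 -0.7  6. ] gap 0.003 q [-0.57  0.76 -0.02  1.74  0.05  0.56 -2.  ]
shift [ 1.  24.8 -1.5] roll 0.17
```

```bash
cat >> h.py <<'E'
def tilt(st=None):
    st=st or read_state();M=R.from_rotvec(st["ee_rot"]).as_matrix()
    zt=M.T@[0,0,-1.] # world down in tool axes
    tip=st["tool_pos"]+173*M[:,2]
    print("down in tool (deg x,y):",np.degrees(zt[:2]).round(2),"tip",tip.round(1),"grasp",(st["tool_pos"]+155*M[:,2]).round(1))
E
python3 -c "
from h import *
tilt();import numpy as np
for v in ([-2.67,1.653,.0035],[-2.435,1.972,-.017],[-2.409,1.973,-.028],[-2.404,1.965,-.030],[-2.402,1.963,-.032]): tilt(dict(ee_rot=np.array(v),tool_pos=np.zeros(3)))"
python3 -m crank '[0,2,2,0,-1,0,2,2,0,-1,0,2,2,0,-1,0,2,2,0,-1]';python3 -c "
from h import *
tilt()"
```

```text
down in tool (deg x,y): [0.92 4.4 ] tip [536.6 322.2  50. ] grasp [535.3 321.6  67.9]
down in tool (deg x,y): [ 0.15 -0.  ] tip [  -0.2    0.4 -173. ] grasp [  -0.2    0.4 -155. ]
down in tool (deg x,y): [-0.19  0.76] tip [ 2.30e+00 -1.00e-01 -1.73e+02] grasp [ 2.10e+00 -1.00e-01 -1.55e+02]
down in tool (deg x,y): [0.21 1.88] tip [   5.4    1.7 -172.9] grasp [   4.9    1.5 -154.9]
down in tool (deg x,y): [0.47 2.32] tip [   6.6    2.8 -172.9] grasp [   5.9    2.5 -154.9]
down in tool (deg x,y): [0.51 2.49] tip [   7.1    3.  -172.8] grasp [   6.3    2.7 -154.8]
t: 5.65
tool_pos: [521.2, 315.8, 222.2]
ee_rot: [-2.362, 1.939, -0.069]
contact_force: [-0.5, -0.8, 8.1]
finger_gap: -0.002
down in tool (deg x,y): [1.08 5.36] tip [536.5 322.1  50. ] grasp [534.9 321.5  68. ]
```

```bash
python3 -m crank '[0,18,1,0,-1,0,18,1,0,-1]';python3 -c "
from h import *
tilt()"
```

```text
t: 5.9
tool_pos: [492.5, 309.3, 222.0]
ee_rot: [-2.343, 1.93, -0.085]
contact_force: [3.4, -0.9, 8.5]
finger_gap: 0.001
down in tool (deg x,y): [1.36 6.67] tip [511.5 317.2  50.2] grasp [509.5 316.4  68.1]
```

```bash
python3 -m crank '[0,16,1,0,-1,0,0,0,0,-1]';python3 -c "
from h import *
tilt()"
python3 -m crank '[0,0,-20,0,-1,0,0,-30,0,-1,0,0,-30,0,-1,0,0,-30,0,-1]'
python3 -c "
from h import *
st=read_state();tilt(st);go(500,311,400,-78.8,st);c=camera('wrist');np.save('w2.npy',wview(st,c));cv2.imwrite('pics/w2.png',cv2.resize(c['img'][:,:,::-1],(800,600),interpolation=cv2.INTER_CUBIC))"
```

```text
t: 6.15
tool_pos: [479.9, 306.4, 222.7]
ee_rot: [-2.332, 1.924, -0.094]
contact_force: [0.1, -0.5, -0.9]
finger_gap: 0.003
down in tool (deg x,y): [1.52 7.41] tip [501.1 315.1  51.3] grasp [498.9 314.2  69.1]
t: 6.65
tool_pos: [466.3, 300.7, 331.6]
ee_rot: [-2.338, 1.928, -0.091]
contact_force: [0.1, 0.1, 0.1]
finger_gap: -0.001
down in tool (deg x,y): [1.36 7.03] tip [486.4 308.8 159.9] grasp [484.3 307.9 177.8]
t 6.65 pos [466.3 300.7 331.6] yaw -78.95 F [0.1 0.1 0.1] gap -0.001 q [-0.62  0.53  0.    1.84  0.05  0.65 -2.03]
shift [ -5.3 -43.2 -63.5] roll -0.15
```

View pics/w2.png

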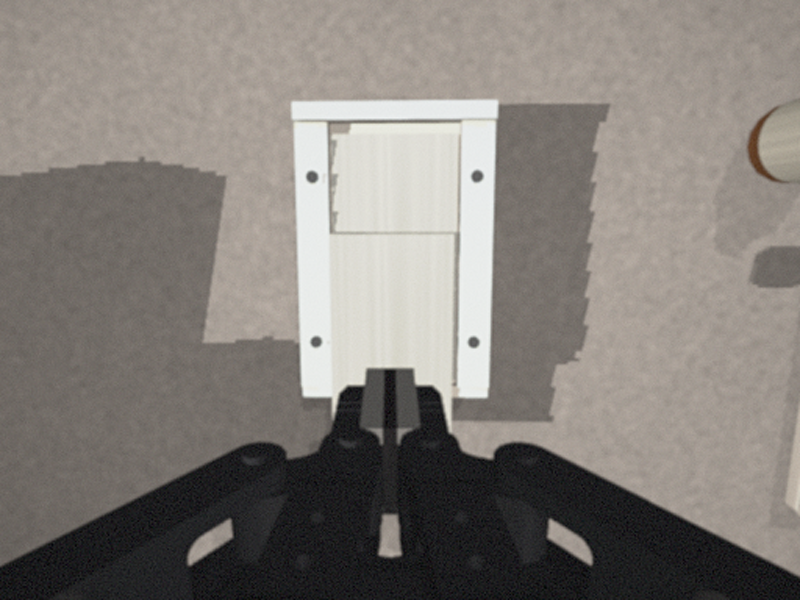

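The plate has followed. Its rear edge at row 232 is about 46 mm from the second plate's edge at row 134, and the lower plates haven't moved. The tool, however, has tilted about 7° from the drag. I'll undo that with light contact against bare bench, between the magazine and the bed.

```bash
python3 -m crank '[40,0,30,0,-1,40,0,30,0,-1,40,-5,30,0,-1,0,-5,30,0,-1,0,-4,20,0,-1,0,0,0,0,-1]';python3 -c "
from h import *
tilt();V=np.load('w2.npy');c=camera('wrist');print(back(c,V,np.array([(331,233),(457,233)])*.64,49), back(c,V,np.array([(331,134),(459,134)])*.64,46))
c=camera('scene');print('purple',back(c,c['view'],np.array([(474,190),(440,167)])*.64,20))"
```

```text
t: 7.45
tool_pos: [525.0, 192.0, 192.5]
ee_rot: [-2.327, 1.918, -0.095]
contact_force: [0.4, 0.5, 0.4]
finger_gap: 0.002
down in tool (deg x,y): [1.76 7.8 ] tip [547.1 201.7  21.2] grasp [544.8 200.7  39. ]
[[524.3568338  346.68209734  49.        ]
 [535.99736427 287.43795545  49.        ]] [[569.92683843 355.21583952  46.        ]
 [581.31317371 295.95478274  46.        ]]
purple [[358.67287221 228.26934036  20.        ]
 [263.80024814 222.47991971  20.        ]]
```

```bash
python3 -m crank '[0,0,12,0,-1,0,0,8,0,-1,0,0,5,0,-1,0,0,3,0,-1]';python3 -c "
from h import *
tilt()"
```

```text
t: 8.05
tool_pos: [528.4, 195.3, 172.1]
ee_rot: [-2.324, 1.911, -0.099]
contact_force: [-10.1, -4.0, 33.2]
finger_gap: 0.002
down in tool (deg x,y): [1.83 8.16] tip [551.5 205.5   1. ] grasp [549.1 204.4  18.8]
```

```bash
python3 -m crank '[-2,-6,1,0,-1,-2,-6,1,0,-1,-2,-6,1,0,-1]';python3 -c "
from h import *
tilt()"
```

```text
t: 8.43
tool_pos: [544.1, 204.4, 173.3]
ee_rot: [-2.327, 1.913, -0.098]
contact_force: [0.4, -0.8, 0.1]
finger_gap: 0.0
down in tool (deg x,y): [1.77 8.  ] tip [566.8 214.3   2.1] grasp [564.4 213.3  19.9]
```

```bash
python3 -m crank '[0,0,4,0,-1,-1,-3,5,0,-1,-1,-3,4,0,-1,-1,-3,4,0,-1,-1,-3,4,0,-1,-1,-3,4,0,-1]';python3 -c "
from h import *
tilt();print(read_state()['joints'].round(3),read_state()['contact_force'])"
```

```text
t: 9.18
tool_pos: [550.9, 208.4, 172.7]
ee_rot: [-2.351, 1.937, -0.08]
contact_force: [-13.8, -6.3, 34.5]
finger_gap: -0.0
down in tool (deg x,y): [1.11 6.08] tip [568.3 215.2   0.8] grasp [566.5 214.5  18.6]
[-0.382  0.814 -0.027  1.84   0.061  0.381 -1.834] [-13.77530258  -6.28546224  34.54594946]
```

```bash
python3 -m crank '[-1,-3,4,0,-1,-1,-3,4,0,-1,-1,-3,4,0,-1,-1,-3,4,0,-1,-1,-3,4,0,-1,-1,-3,4,0,-1,-1,-3,4,0,-1,-1,-3,3,0,-1]';python3 -c "
from h import *
tilt()"
```

```text
t: 10.18
tool_pos: [559.8, 213.4, 173.4]
ee_rot: [-2.391, 1.976, -0.049]
contact_force: [-10.4, -3.8, 22.5]
finger_gap: -0.001
down in tool (deg x,y): [0.05 2.87] tip [568.3 215.1   0.6] grasp [567.4 215.   18.6]
```

```bash
python3 -m crank '[0,-3,4,0,-1,0,-3,4,0,-1,0,-3,4,0,-1,0,-3,4,0,-1,0,-3,4,0,-1,0,-3,4,0,-1,0,-3,4,0,-1,0,-3,3,0,-1]';python3 -c "
from h import *
tilt()"
```

```text
t: 11.18
tool_pos: [568.9, 216.6, 173.5]
ee_rot: [2.417, -1.993, 0.004]
contact_force: [-9.7, -3.3, 21.4]
finger_gap: 0.002
down in tool (deg x,y): [-0.44 -0.29] tip [5.683e+02 2.152e+02 5.000e-01] grasp [568.4 215.3  18.5]
```

```bash
python3 -m crank '[0,0,-40,0,1,0,0,-40,0,1,0,0,-30,0,1]' 60;python3 -c "
from h import *
tilt();go(432.1,297.7,290,-78.8)"
```

```text
t: 11.55
tool_pos: [568.9, 217.9, 283.0]
ee_rot: [2.413, -1.989, -0.001]
contact_force: [0.4, -0.2, 0.1]
finger_gap: 0.637
down in tool (deg x,y): [-0.5  -0.67] tip [567.2 216.  110. ] grasp [567.4 216.2 128. ]
t 11.55 pos [568.9 217.9 283. ] yaw -79.0 F [ 0.4 -0.2  0.1] gap 0.637 q [-0.38  0.69 -0.04  1.68  0.04  0.79 -1.82]
shift [-104.4  119.1   -6.5] roll -0.2
```

```bash
python3 -m crank '[-33,38,0,0,1,-33,38,0,0,1,-33,38,0,0,1,0,0,0,0,1]';python3 -c "
from h import *
tilt();go(432.1,297.7,204,-78.8)
st=read_state();c=camera('wrist');np.save('w3.npy',wview(st,c));cv2.imwrite('pics/w3.png',cv2.resize(c['img'][:,:,::-1],(800,600),interpolation=cv2.INTER_CUBIC))"
```

```text
t: 12.05
tool_pos: [437.1, 296.7, 284.2]
ee_rot: [2.418, -1.996, 0.004]
contact_force: [-0.2, -0.9, -0.9]
finger_gap: 1.002
down in tool (deg x,y): [-0.33 -0.2 ] tip [436.7 295.6 111.2] grasp [436.7 295.7 129.2]
t 12.05 pos [437.1 296.7 284.2] yaw -79.07 F [-0.2 -0.9 -0.9] gap 1.002 q [-0.62  0.59 -0.03  1.91  0.03  0.65 -2.05]
shift [-2.4  4.4 80.2] roll -0.27
```

View pics/w3.png

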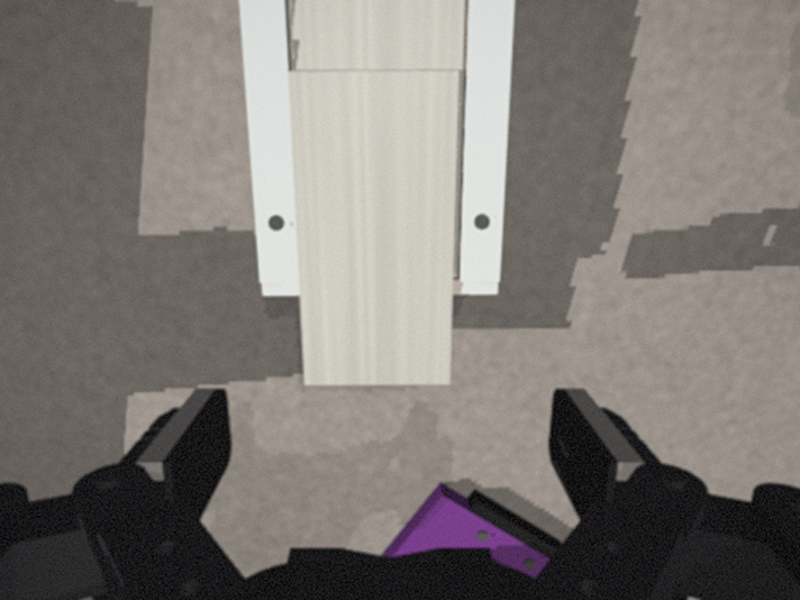

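The view shows the plate overhanging: rear edge (290,70)-(463,70), front edge (304,384)-(450,384), lip at row 290. The purple decoy's corner is at (443,487), ahead of the fingers, so I'll check the clearance.

```bash
python3 - <<'E'
from h import *
V=np.load('w3.npy');c=camera('wrist')
x,r=fit([(c,V,np.array([(304,384),(290,70),(463,70),(450,384)])*.64)],120,60,49,[471,305,.2]);print(x,np.degrees(x[2]),abs(r).max())
print("lip",back(c,V,np.array([(262,296),(497,294)])*.64,47))
print("purple",back(c,V,np.array([(443,487),(549,545),(565,535),(480,492)])*.64,12))
d=np.array([np.cos(x[2]),np.sin(x[2])]); p=x[:2]-40*d
go(*p,202,np.degrees(x[2])-90)
E
```

```text
[4.71424921e+02 3.06014543e+02 1.87266184e-01] 10.729561965943624 0.5957796078500337
lip [[440.45463202 346.49997524  47.        ]
 [458.8074161  255.25471204  47.        ]]
purple [[345.09505845 248.24829156  12.        ]
 [320.58736834 184.58342745  12.        ]
 [328.33468809 177.91769812  12.        ]
 [345.7420793  228.7331154   12.        ]]
t 12.15 pos [441.  293.7 284.4] yaw -79.49 F [ 0.6  0.  -0.4] gap 1.002 q [-0.62  0.59 -0.02  1.91  0.03  0.65 -2.05]
shift [-7.1  7.8 82.4] roll -0.21
```

```bash
python3 -m crank '[-7,8,10,0,1,0,0,20,0,1,0,0,20,0,1,0,0,16,0,1,0,0,10,0,1,0,0,0,0,1]';python3 -c "
from h import *
tilt();p=np.array([471.4,306])-40*np.array([.9825,.186]);go(*p,198,-79.2)"
```

```text
t: 12.9
tool_pos: [435.8, 295.2, 202.3]
ee_rot: [2.399, -2.019, 0.014]
contact_force: [0.4, -0.1, 0.0]
finger_gap: 1.0
down in tool (deg x,y): [-0.62  0.06] tip [436.3 293.4  29.3] grasp [436.3 293.6  47.3]
t 12.9 pos [435.8 295.2 202.3] yaw -80.16 F [ 0.4 -0.1  0. ] gap 1.0 q [-0.63  0.72 -0.01  1.97  0.04  0.46 -2.07]
shift [-4.   3.1  4.3] roll -0.96
```

```bash
python3 -m crank '[-5,4,4,-1.2,1,-2,1,1,-0.4,1,0,0,0,0,1]';python3 -c "
from h import *
tilt();p=np.array([471.4,306])-40*np.array([.9825,.186]);go(*p,198,-79.2)"
```

```text
t: 13.28
tool_pos: [429.6, 302.0, 197.9]
ee_rot: [2.431, -1.984, 0.014]
contact_force: [-0.2, 0.2, 0.3]
finger_gap: 0.998
down in tool (deg x,y): [-0.55  0.16] tip [430.4 300.5  24.9] grasp [430.3 300.7  42.9]
t 13.28 pos [429.6 302.  197.9] yaw -78.45 F [-0.2  0.2  0.3] gap 0.998 q [-0.65  0.73 -0.01  1.97  0.05  0.44 -2.07]
shift [ 3.9 -1.7 -0.1] roll 0.75
```

```bash
python3 -m crank '[2,-1,0,0.6,1,0,0,0,0,0.4,0,0,0,0,0.2,0,0,0,0,-1,0,0,0,0,-1,0,0,0,0,-1]' 60;python3 -c "
from h import *
tilt();p=np.array([471.4,306])-40*np.array([.9825,.186]);go(*p,198,-79.2)"
```

```text
t: 14.02
tool_pos: [431.3, 300.2, 199.1]
ee_rot: [2.421, -1.999, 0.015]
contact_force: [-0.9, -1.0, 1.4]
finger_gap: 0.673
down in tool (deg x,y): [-0.5   0.26] tip [432.4 298.9  26.1] grasp [432.3 299.   44.1]
t 14.03 pos [431.3 300.2 199.1] yaw -79.11 F [-0.9 -1.   1.4] gap 0.673 q [-0.64  0.72 -0.01  1.97  0.04  0.45 -2.07]
shift [ 1.8 -0.5  1.1] roll 0.09
```

```bash
python3 -m crank '[0,0,-4,0,-1,0,0,-8,0,-1,0,0,-15,0,-1,0,0,-20,0,-1,0,0,-20,0,-1,0,0,-20,0,-1,0,0,-15,0,-1,0,0,0,0,-1]';python3 -c "
from h import *
tilt();go(538,-70,300,11.7)
st=read_state();c=camera('wrist');np.save('w4.npy',wview(st,c));cv2.imwrite('pics/w4.png',cv2.resize(c['img'][:,:,::-1],(800,600),interpolation=cv2.INTER_CUBIC))"
```

```text
t: 15.02
tool_pos: [430.7, 300.8, 309.6]
ee_rot: [-2.42, 2.0, -0.017]
contact_force: [0.5, -0.3, -0.3]
finger_gap: 0.674
down in tool (deg x,y): [-0.41  0.49] tip [432.3 299.8 136.6] grasp [432.2 299.9 154.6]
t 15.03 pos [430.7 300.8 309.6] yaw -79.13 F [ 0.5 -0.3 -0.3] gap 0.674 q [-0.64  0.54 -0.02  1.9   0.03  0.7  -2.06]
shift [384.3 -35.4  12.6] roll -90.83
```

View pics/w4.png

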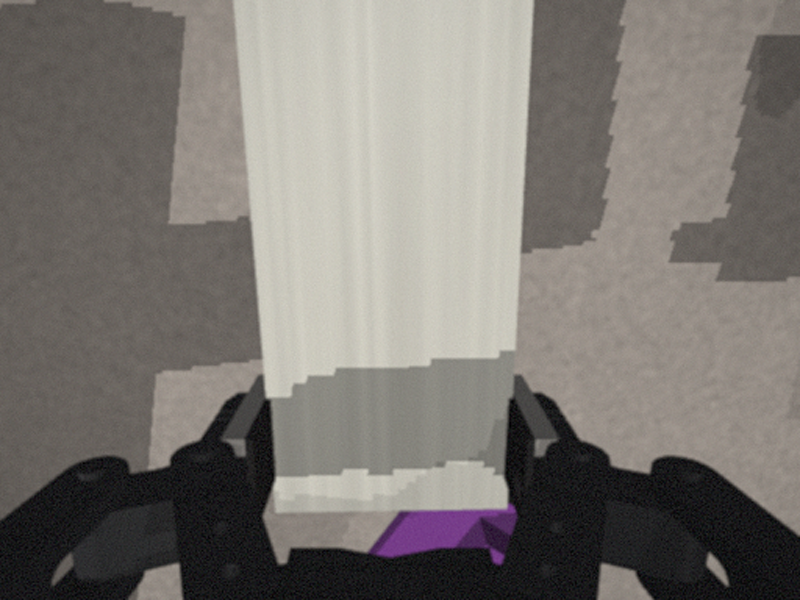

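The view shows the plate held across its width: front edge (275,513)-(508,510), sides running straight up to (235,0) and (533,0), clear of the magazine. I'll work out its pose in the tool frame.

```bash
python3 - <<'E'
from h import *
c=camera('wrist');V=np.linalg.inv(np.array(c['mount']))
# plate top face in tool frame: params xc,y front,z front,pitch,yaw,roll
def pts(p):
    o=np.array([p[0],p[1],p[2]]);A=R.from_euler('xyz',[p[3],p[5],p[4]]).as_matrix()
    return lambda u,v:(o+A@[u,-v,0.])
obs=np.array([(275,513),(508,510)])*.64
def f(p):
    g=pts(p);r=list((proj(c,V,[g(-30,0),g(30,0)])-obs).ravel())
    for s,(x0,y0),(x1,y1) in((-30,(275,513),(235,0)),(30,(508,510),(533,0))):
        q=proj(c,V,[g(s,90)])[0]/.64; 
        r.append((q[0]-(x0+(x1-x0)*(q[1]-y0)/(y1-y0)))*.64)
    r.append((p[5])*20); return r
s=least_squares(f,[0,20,150,0,0,0]);print(s.x[:3],np.degrees(s.x[3:]),s.fun.round(2))
E
```

```text
[  1.28929434  20.08684849 149.86341121] [-1.14597419 -0.80560716 -0.10532644] [ 0.   -0.01  0.    0.01 -0.   -0.   -0.04]
```

Gripped as planned: plate centre at tool (0.5, -40, 151), nearly flat. Next is a sharper measurement of the platen from both fixed cameras, using the first pictures.

```bash
python3 - <<'E'
import cv2,numpy as np
a=cv2.imread('pics/scene0.png')[265:355,380:490]; b=cv2.imread('pics/side0.png')[280:375,325:430]
a=cv2.resize(a,(400,int(90*400/110)),interpolation=cv2.INTER_CUBIC);b=cv2.resize(b,(400,int(95*400/105)),interpolation=cv2.INTER_CUBIC)
h=max(len(a),len(b));o=np.zeros((h,800,3),np.uint8);o[:len(a),:400]=a;o[:len(b),400:]=b
cv2.imwrite('pics/p1.png',cv2.convertScaleAbs(o,alpha=1.5,beta=-40));print(o.shape)
E
```

```text
(361, 800, 3)
```

View pics/p1.png

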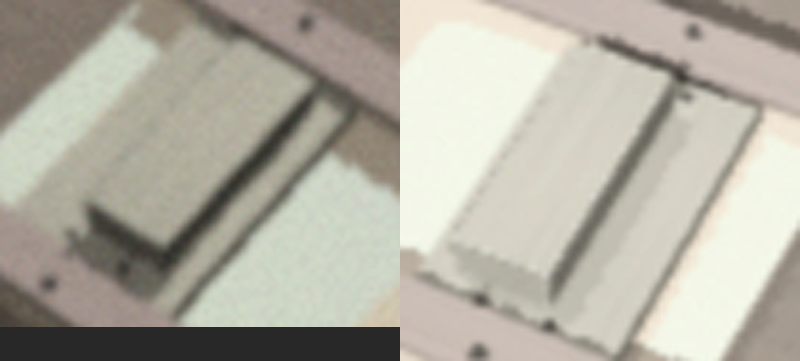

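Left (scene), the platen top corners are (88,205), (162,245), (318,83), (238,38). Right (side), they are (450,243), (550,278), (672,75), (585,40), and the base's rear edge runs (762,112)-(620,352).

```bash
python3 - <<'E'
from h import *
c=camera("scene");d=camera("side")
A=(np.array([(238,38),(318,83),(162,245),(88,205)])/3.636+[380,265])*.64
B=((np.array([(550,278),(450,243),(585,40),(672,75)])-[400,0])/3.81+[325,280])*.64
a=(c,c["view"],A);b=(d,d["view"],B)
for o in([a],[b],[a,b]):
    x,r=fit(o,46,124,48,[531,-35,.2]);print(x.round(2),np.degrees(x[2]).round(2),abs(r).max().round(2))
e=back(d,d["view"],((np.array([(762,112),(620,352)])-[400,0])/3.81+[325,280])*.64,24);print("rear edge",e)
n=e[1]-e[0];print("rear yaw",np.degrees(np.arctan2(-n[0],n[1])))
print("mean offs of rear edge along carrier x",((e[:,:2]-x[:2])@[np.cos(x[2]),np.sin(x[2])]))
E
```

```text
[ 5.3242e+02 -3.5400e+01  2.0000e-01] 11.47 1.06
[ 5.2387e+02 -3.2710e+01  2.0000e-01] 11.23 0.53
[ 5.2794e+02 -3.4110e+01  2.0000e-01] 11.49 1.89
rear edge [[ 480.84023279 -120.04205725   24.        ]
 [ 453.83508254   22.6013691    24.        ]]
rear yaw 10.720318735562145
mean offs of rear edge along carrier x [-63.268074   -61.32027652]
```

```bash
python3 -m crank '[0,0,0,-9,-1,0,0,0,-10,-1,0,0,0,-10,-1,0,0,0,-10,-1,0,0,0,-10,-1,0,0,0,-10,-1,0,0,0,-10,-1,0,0,0,-10,-1]';python3 -c "
from h import *
tilt();go(535.6,-73.7,300,11.3)"
```

```text
t: 16.23
tool_pos: [428.7, 298.9, 300.1]
ee_rot: [3.123, 0.068, -0.011]
contact_force: [-0.3, 0.6, -0.8]
finger_gap: 0.678
down in tool (deg x,y): [ 0.44 -1.02] tip [427.5 295.7 127.1] grasp [427.6 296.  145.1]
t 16.23 pos [428.7 298.9 300.1] yaw 2.5 F [-0.3  0.6 -0.8] gap 0.678 q [-0.37  0.59 -0.43  1.9   0.36  0.75 -0.97]
shift [ 90.6 376.8   6.1] roll -8.8
```

```bash
python3 -m crank '[0,0,0,-9,-1,4,30,0,0,-1,4,50,0,0,-1,4,55,0,0,-1,4,55,0,0,-1,4,55,0,0,-1,4,50,0,0,-1,4,40,0,0,-1]';python3 -c "
from h import *
tilt();go(535.6,-73.7,300,11.3)"
```

```text
t: 17.23
tool_pos: [528.0, -29.9, 297.9]
ee_rot: [3.11, 0.337, -0.031]
contact_force: [0.3, -0.7, -0.1]
finger_gap: 0.674
down in tool (deg x,y): [ 1.21 -0.66] tip [524.8 -32.6 125. ] grasp [525.1 -32.3 143. ]
t 17.23 pos [528.  -29.9 297.9] yaw 12.36 F [ 0.3 -0.7 -0.1] gap 0.674 q [ 0.34  0.62 -0.51  1.88  0.43  0.78 -0.19]
shift [-2.  44.4 -1.5] roll 1.06
```

```bash
python3 -m crank '[-1,20,0,1,-1,0,23,20,0,-1,0,0,30,0,-1,0,0,25,0,-1,0,0,8,0,-1,0,0,0,0,-1]';python3 -c "
from h import *
tilt();go(538.5,-71.3,201,11.3)"
```

```text
t: 17.98
tool_pos: [534.0, -76.6, 207.9]
ee_rot: [3.115, 0.307, -0.037]
contact_force: [1.1, -0.1, -0.7]
finger_gap: 0.677
down in tool (deg x,y): [ 1.4  -0.51] tip [530.1 -78.9  35. ] grasp [530.5 -78.7  53. ]
t 17.98 pos [534.  -76.6 207.9] yaw 11.26 F [ 1.1 -0.1 -0.7] gap 0.677 q [ 0.36  0.76 -0.41  1.91  0.54  0.6  -0.21]
shift [ 5.6 -4.4  6.7] roll -0.04
```

Correct by (+5, -5), then look in the wrist camera before lowering.

```bash
python3 -m crank '[5,-5,0,0,-1,0,0,0,0,-1]';python3 -c "
from h import *
st=read_state();tilt(st);go(538.5,-71.3,201,11.3,st)
s=camera('side');a=cv2.resize(s['img'][165:255,195:295,::-1],None,fx=6,fy=6,interpolation=cv2.INTER_CUBIC);cv2.imwrite('pics/p2.png',a);print(a.shape)"
```

```text
t: 18.23
tool_pos: [538.0, -69.4, 208.6]
ee_rot: [3.115, 0.309, -0.037]
contact_force: [0.4, 0.6, -0.6]
finger_gap: 0.678
down in tool (deg x,y): [ 1.4  -0.49] tip [534.2 -71.7  35.6] grasp [534.6 -71.4  53.6]
t 18.23 pos [538.  -69.4 208.6] yaw 11.34 F [ 0.4  0.6 -0.6] gap 0.678 q [ 0.35  0.76 -0.41  1.9   0.53  0.61 -0.22]
shift [0.3 1.9 7.6] roll 0.04
(540, 600, 3)
```

View pics/p2.png

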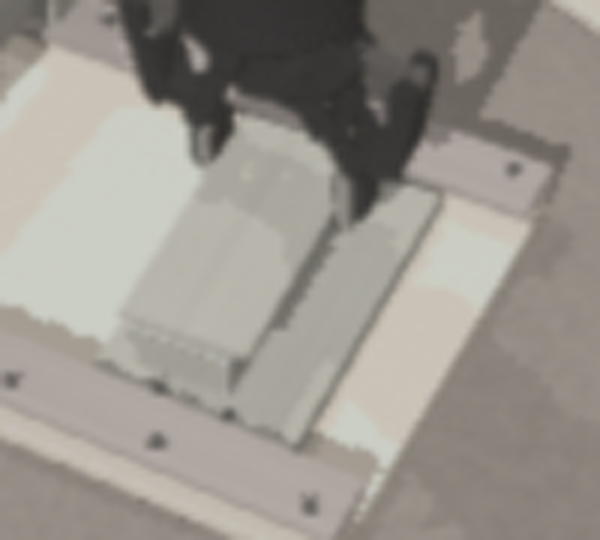

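The side view shows the plate hovering over the platen. Its +y end edge runs (120,318)-(243,357), and both fingers clear the carrier base. I'll compare that with the platen's edge in the same camera, so the calibration bias cancels.

```bash
python3 - <<'E'
from h import *
d=camera("side");V=d["view"]
p=back(d,V,np.array([(120,318),(243,357)])/6+[195,165],58.5)
q=back(d,V,((np.array([(450,243),(550,278)])-[400,0])/3.81+[325,280])*.64,48)
a=np.radians(11.3);X=np.array([np.cos(a),np.sin(a)]);Y=np.array([-X[1],X[0]])
m=(p.mean(0)-q.mean(0))[:2]
print(p,q,"plate end mid - platen end mid in carrier x,y (want 0,-2):",m@X,m@Y)
o=p[0]-p[1];print("plate yaw",np.degrees(np.arctan2(o[1],o[0])))
b=np.array([523.87,-32.71]);e=p.mean(0)[:2]-60*Y-b;print("vs side platen fit: dx,dy",e@X,e@Y)
E
```

```text
[[535.19391429  36.52304627  58.5       ]
 [482.14271914  22.45596486  58.5       ]] [[534.09461888  33.53537299  48.        ]
 [489.15755936  23.1825913   48.        ]] plate end mid - platen end mid in carrier x,y (want 0,-2): -2.6789132741604216 1.6881719361520362
plate yaw 14.850819256624082
vs side platen fit: dx,dy -2.71924017647624 3.972458137568535
```

```bash
python3 -m crank '[1.5,3,3,0,-1,0,0,2,0,-1,0,0,2,0,-1]';python3 -c "
from h import *
tilt();go(538.5,-71.3,201,11.3)"
```

```text
t: 18.7
tool_pos: [539.6, -73.7, 201.8]
ee_rot: [3.114, 0.306, -0.037]
contact_force: [-3.0, 1.0, 13.2]
finger_gap: 0.682
down in tool (deg x,y): [ 1.41 -0.58] tip [535.8 -76.2  28.9] grasp [536.2 -75.9  46.9]
t 18.7 pos [539.6 -73.7 201.8] yaw 11.23 F [-3.   1.  13.2] gap 0.682 q [ 0.35  0.77 -0.41  1.9   0.54  0.6  -0.22]
shift [-0.6 -2.5  0.8] roll -0.07
```

```bash
python3 -m crank '[0,0,-2,0,-1,-0.3,-2,-1,0,-1,0,0,1,0,-1,0,0,2,0,-1,0,0,0,0,-1]';python3 -c "
from h import *
tilt();go(538.5,-71.3,201,11.3)"
```

```text
t: 19.32
tool_pos: [538.8, -71.7, 202.0]
ee_rot: [3.114, 0.306, -0.037]
contact_force: [-0.8, -0.7, 3.3]
finger_gap: 0.675
down in tool (deg x,y): [ 1.41 -0.6 ] tip [535.  -74.3  29.1] grasp [535.4 -74.   47.1]
t 19.32 pos [538.8 -71.7 202. ] yaw 11.23 F [-0.8 -0.7  3.3] gap 0.675 q [ 0.34  0.77 -0.4   1.9   0.54  0.6  -0.22]
shift [-0.2 -0.4  1. ] roll -0.07
```

Kinematic plate centre is (527.6,-34.8) against the target (527.8,-34.5). Release gradually, lift and check.

```bash
python3 -m crank '[0,0,0,0,0.5,0,0,0,0,0.6,0,0,0,0,0.8,0,0,0,0,1,0,0,0,0,1]'; python3 -m crank '[0,0,-10,0,1,0,0,-30,0,1,0,-20,-35,0,1,0,-25,-20,0,1,0,0,0,0,1]'; python3 -c "
from h import *
st=read_state();tilt(st);go(538.5,-71.3,201,11.3,st)
c=camera('wrist');np.save('w5.npy',wview(st,c));cv2.imwrite('pics/w5.png',cv2.resize(c['img'][:,:,::-1],(800,600),interpolation=cv2.INTER_CUBIC))"
```

```text
t: 19.95
tool_pos: [538.8, -71.7, 201.5]
ee_rot: [3.114, 0.306, -0.037]
contact_force: [-0.2, -0.8, 0.3]
finger_gap: 0.997
t: 20.58
tool_pos: [532.0, -24.3, 300.3]
ee_rot: [3.114, 0.306, -0.036]
contact_force: [1.0, -0.3, -0.3]
finger_gap: 1.004
down in tool (deg x,y): [ 1.39 -0.56] tip [528.2 -26.7 127.4] grasp [528.6 -26.5 145.4]
t 20.57 pos [532.  -24.3 300.3] yaw 11.23 F [ 1.  -0.3 -0.3] gap 1.004 q [ 0.33  0.62 -0.51  1.87  0.42  0.79 -0.21]
shift [-0.3 46.4 99.8] roll -0.07
```

View pics/w5.png

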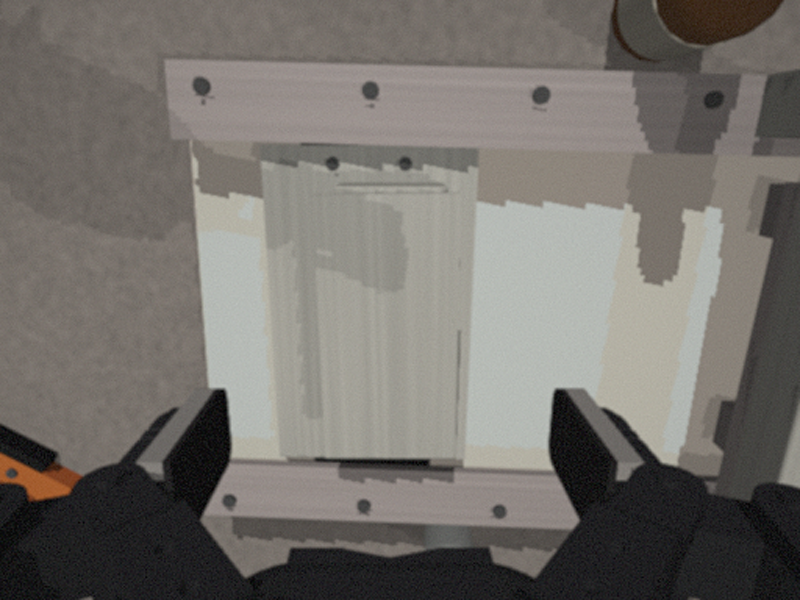

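The view shows the carrier base between rear edge (262,150)-(280,458) and front edge (478,150)-(465,465). There's a thin platen sliver at (337-448, 183-192) beyond the plate's +y end. I'll check this against the predicted outlines.

```bash
python3 - <<'E'
from h import *
V=np.load('w5.npy');c=camera('wrist');a=np.radians(11.3)
X=np.array([np.cos(a),np.sin(a)]);Y=np.array([-X[1],X[0]])
def rect(x0,x1,y0,y1,z,o=np.array([527.6,-34.6])):
    P=[np.r_[o+u*X+v*Y,z] for u,v in((x0,y1),(x1,y1),(x1,y0),(x0,y0))];return (proj(c,V,P)/.64).round(0).tolist()
print("plate",rect(-30,30,-60,60,51));print("platen",rect(-23,23,-62,62,48));print("base",rect(-58,38,-78,78,24))
# base edges seen -> carrier pose
b=back(c,V,np.array([(263,170),(280,458),(477,170),(466,455)])*.64,24)[:,:2]
for p in b: print("base pt carrier coords",((p-[527.6,-34.6])@X).round(1),((p-[527.6,-34.6])@Y).round(1))
s=back(c,V,np.array([(337,183),(448,184),(337,192),(448,193)])*.64,48)[:,:2]
for p in s: print("sliver",((p-[527.6,-34.6])@X).round(1),((p-[527.6,-34.6])@Y).round(1))
g=cv2.imread('pics/w5.png',0)
k=g[200:440].astype(float)
for r in(215,235,300,340,380,420):
    w=cv2.GaussianBlur(g[r-6:r+7].astype(float),(5,5),0).mean(0);e=np.gradient(w)
    i=[j for j in range(255,490) if abs(e[j])>1.2 and abs(e[j])==abs(e[j-4:j+5]).max()];print(r,[(j,round(e[j],1)) for j in i])
E
```

```text
plate [[312.0, 189.0], [463.0, 189.0], [453.0, 456.0], [323.0, 454.0]]
platen [[330.0, 183.0], [445.0, 183.0], [437.0, 456.0], [339.0, 454.0]]
base [[256.0, 142.0], [477.0, 142.0], [463.0, 457.0], [278.0, 455.0]]
base pt carrier coords -55.9 66.0
base pt carrier coords -56.9 -79.9
base pt carrier coords 38.7 66.0
base pt carrier coords 39.5 -76.7
sliver -20.3 62.1
sliver 24.2 61.7
sliver -20.4 58.5
sliver 24.3 58.2
215 [(264, np.float64(-7.2)), (281, np.float64(-1.6)), (297, np.float64(-1.2)), (322, np.float64(1.2)), (381, np.float64(-1.5)), (402, np.float64(3.6)), (456, np.float64(1.2)), (475, np.float64(6.3))]
235 [(265, np.float64(-7.9)), (283, np.float64(-1.4)), (289, np.float64(1.3)), (298, np.float64(-1.5)), (364, np.float64(1.5)), (372, np.float64(-1.4)), (382, np.float64(-1.3)), (405, np.float64(2.9)), (474, np.float64(6.0))]
300 [(269, np.float64(-3.8)), (298, np.float64(-3.3)), (317, np.float64(3.8)), (369, np.float64(1.5)), (374, np.float64(-2.1)), (384, np.float64(-1.3)), (438, np.float64(-1.4)), (471, np.float64(5.9))]
340 [(272, np.float64(-3.7)), (299, np.float64(-2.4)), (319, np.float64(3.8)), (338, np.float64(1.4)), (369, np.float64(1.7)), (375, np.float64(-1.5)), (387, np.float64(-1.7)), (408, np.float64(1.4)), (460, np.float64(9.0)), (470, np.float64(5.9))]
380 [(275, np.float64(-3.4)), (299, np.float64(-2.5)), (305, np.float64(-1.9)), (311, np.float64(1.6)), (321, np.float64(4.7)), (328, np.float64(-1.4)), (340, np.float64(1.6)), (371, np.float64(1.8)), (377, np.float64(-1.5)), (387, np.float64(-2.0)), (416, np.float64(-1.2)), (459, np.float64(7.8)), (468, np.float64(6.5))]
420 [(277, np.float64(-4.6)), (307, np.float64(-1.9)), (313, np.float64(1.4)), (323, np.float64(3.0)), (330, np.float64(-1.5)), (341, np.float64(1.2)), (373, np.float64(1.6)), (378, np.float64(-1.4)), (388, np.float64(-1.7)), (458, np.float64(6.1)), (466, np.float64(6.7))]
```

Plate and platen agree with the prediction to about 1–1.5 mm: platen centre dx≈+1.5, dy≈0; plate dx≈+0.5, dy≈-1.2; yaw within 1°. Next: close the gripper, go behind the carrier and work out the travel left.

```bash
python3 - <<'E'
from h import *
V=np.load('w5.npy');c=camera('wrist');a=np.radians(11.3)
X=np.array([np.cos(a),np.sin(a)]);Y=np.array([-X[1],X[0]]);O=np.array([528.9,-34.3])
f=lambda px,z:[((p-O)@X).round(1).tolist()+[((p-O)@Y).round(1)] for p in back(c,V,np.array(px)*.64,z)[:,:2]]
print("floor rear",f([(200,240),(206,360)],12),"keeper inner",f([(190,139),(480,147),(230,462),(550,470)],31), "keeper rear",f([(165,62)],31))
go(454,-47.6,300,11.3)
E
```

```text
Traceback (most recent call last):
TypeError: unsupported operand type(s) for +: 'float' and 'list'
```

```bash
python3 - <<'E'
from h import *
V=np.load('w5.npy');c=camera('wrist');a=np.radians(11.3)
X=np.array([np.cos(a),np.sin(a)]);Y=np.array([-X[1],X[0]]);O=np.array([528.9,-34.3])
f=lambda px,z:((back(c,V,np.array(px)*.64,z)[:,:2]-O)@np.c_[X,Y]).round(1).tolist()
print("floor rear",f([(200,240),(206,360)],12),"keeper inner",f([(190,139),(480,147),(230,462),(550,470)],31), "keeper rear",f([(165,62)],31))
go(454,-47.6,300,11.3)
E
```

```text
floor rear [[-93.2, 32.3], [-96.4, -30.3]] keeper inner [[-85.9, 79.1], [37.3, 75.7], [-82.1, -78.1], [79.6, -80.3]] keeper rear [[-93.0, 109.3]]
t 20.77 pos [531.6 -28.3 297.3] yaw 10.87 F [ 0.3 -0.6 -1.3] gap 0.999 q [ 0.33  0.62 -0.5   1.87  0.42  0.79 -0.21]
shift [-79.9   4.3  -0.2] roll -0.43
```

```bash
python3 -m crank '[-27,1,0,-0.4,-1,-27,1,0,0,-1,-26,1,0,0,-1,0,0,0,0,-1,0,0,30,0,-1,0,0,30,0,-1,0,0,25,0,-1,0,0,0,0,-1]' ;python3 -c "
from h import *
tilt();go(454,-47.6,189,11)"
```

```text
t: 21.78
tool_pos: [452.5, -54.2, 206.1]
ee_rot: [3.114, 0.29, -0.054]
contact_force: [0.6, 0.1, 0.3]
finger_gap: 0.002
down in tool (deg x,y): [ 2.05 -0.57] tip [446.8 -57.1  33.2] grasp [447.4 -56.8  51.2]
t 21.77 pos [452.5 -54.2 206.1] yaw 10.65 F [0.6 0.1 0.3] gap 0.002 q [ 0.31  0.69 -0.36  2.14  0.58  0.45 -0.33]
shift [ 3.3 -6.4 16.9] roll -0.35
```

```bash
python3 -m crank '[0,-6,5,0,-1,0,0,7,0,-1,0,0,4,0,-1,0,0,0,0,-1]' ;python3 -c "
from h import *
tilt();go(454,-47.6,189,11)"
```

```text
t: 22.28
tool_pos: [452.8, -48.1, 190.5]
ee_rot: [3.114, 0.29, -0.046]
contact_force: [0.5, 0.3, -0.7]
finger_gap: -0.003
down in tool (deg x,y): [ 1.76 -0.61] tip [447.9 -50.8  17.6] grasp [448.4 -50.6  35.6]
t 22.27 pos [452.8 -48.1 190.5] yaw 10.63 F [ 0.5  0.3 -0.7] gap -0.003 q [ 0.27  0.71 -0.32  2.15  0.61  0.4  -0.37]
shift [ 1.3 -0.2  1.4] roll -0.37
```

```bash
python3 -m crank '[4,0,1,0,-1,4,0,0,0,-1,4,0,0,0,-1,4,0,0,0,-1]' ;python3 -c "
from h import *
tilt()";  python3 -m crank '[5,0,-0.2,0,-1,5,0,-0.2,0,-1,5,0,-0.2,0,-1,5,0,-0.2,0,-1]' ;python3 -c "
from h import *
tilt()"
```

```text
t: 22.78
tool_pos: [466.3, -45.6, 189.2]
ee_rot: [3.112, 0.288, -0.062]
contact_force: [-8.6, 0.2, 9.8]
finger_gap: 0.0
down in tool (deg x,y): [ 2.35 -0.71] tip [459.7 -49.   16.4] grasp [460.4 -48.7  34.4]
t: 23.28
tool_pos: [473.1, -43.4, 189.2]
ee_rot: [3.1, 0.285, -0.128]
contact_force: [-7.9, -0.1, 9.5]
finger_gap: -0.001
down in tool (deg x,y): [ 4.82 -1.02] tip [459.3 -49.1  16.9] grasp [460.8 -48.5  34.8]
```

The finger's slanted back rides on the carrier's edge: 10 N upward and the carrier hasn't moved. I'll back off and turn 90° so that the flat finger sides push.

```bash
python3 -m crank '[-12,0,-6,0,-1,0,0,0,-10,-1,0,0,0,-10,-1,0,0,0,-10,-1,0,0,0,-10,-1,0,0,0,-10,-1,0,0,0,-10,-1,0,0,0,-10,-1]';python3 -m crank '[0,0,0,-10,-1,0,0,0,-10,-1,0,0,0,0,-1]'; python3 -c "
from h import *
tilt();go(454,-47.6,189,101)
a=np.radians(11.);X=np.array([np.cos(a),np.sin(a)]);Y=np.array([-X[1],X[0]]);O=np.array([528.9,-34.3])
s=read_state();M=R.from_rotvec(s['ee_rot']).as_matrix();p=(s['tool_pos']+173*M[:,2])[:2]-O;print(p@X,p@Y)"
```

```text
t: 24.28
tool_pos: [462.6, -46.0, 199.6]
ee_rot: [-2.341, -2.062, 0.108]
contact_force: [0.4, 0.2, 0.5]
finger_gap: 0.002
t: 24.65
tool_pos: [463.0, -46.7, 200.5]
ee_rot: [-1.931, -2.438, 0.095]
contact_force: [-0.5, 0.4, -0.5]
finger_gap: 0.001
down in tool (deg x,y): [0.83 3.79] tip [452.4 -51.8  27.9] grasp [453.5 -51.3  45.8]
t 24.65 pos [463.  -46.7 200.5] yaw 103.26 F [-0.5  0.4 -0.5] gap 0.001 q [ 0.55  0.82 -0.79  2.1   0.96  0.72  0.89]
shift [ 1.4 -8.2 12. ] roll 2.26
-78.41790900364443 -2.579156413118953
```

```bash
python3 -m crank '[1,0,6,2.2,-1,1,0,4,0,-1,0,0,2,0,-1,0,5,0,0,-1,0,6,-0.3,0,-1]'; python3 -c "
from h import *
tilt();go(454,-47.6,189,101)"; python3 -m crank '[0,8,-0.5,0,-1,0,8,-0.5,0,-1]'; python3 -c "
from h import *
tilt()"
```

```text
t: 25.28
tool_pos: [472.0, -43.4, 188.3]
ee_rot: [-1.989, -2.393, 0.1]
contact_force: [-9.3, -1.3, 8.0]
finger_gap: 0.001
down in tool (deg x,y): [1.1  3.88] tip [461.1 -48.8  15.7] grasp [462.2 -48.2  33.7]
t 25.27 pos [472.  -43.4 188.3] yaw 100.57 F [-9.3 -1.3  8. ] gap 0.001 q [ 0.52  0.84 -0.76  2.08  0.97  0.71  0.84]
shift [ -0.9 -18.5   0.6] roll -0.43
t: 25.52
tool_pos: [481.2, -41.3, 187.5]
ee_rot: [-1.982, -2.382, 0.133]
contact_force: [-9.2, -1.4, 7.8]
finger_gap: -0.005
down in tool (deg x,y): [1.38 5.23] tip [466.4 -48.2  15.3] grasp [468.  -47.5  33.2]
```

```bash
for i in 1 2; do python3 -m crank '[0,10,-2,0,-1,0,10,-2,0,-1]'; python3 -c "
from h import *
tilt()"; done
```

```text
t: 25.78
tool_pos: [498.1, -38.3, 188.3]
ee_rot: [-1.977, -2.376, 0.149]
contact_force: [-3.0, -0.8, -1.7]
finger_gap: -0.001
down in tool (deg x,y): [1.47 5.94] tip [481.3 -45.9  16.3] grasp [483.  -45.1  34.2]
t: 26.02
tool_pos: [518.7, -34.7, 189.5]
ee_rot: [-1.977, -2.374, 0.153]
contact_force: [-2.8, -0.8, -2.1]
finger_gap: 0.001
down in tool (deg x,y): [1.48 6.11] tip [501.4 -42.5  17.6] grasp [503.2 -41.7  35.5]
```

```bash
python3 -m crank '[0.5,10,-1.2,0,-1,0.5,10,-1.2,0,-1,0.5,10,-1.2,0,-1,0.5,10,-1.2,0,-1]'; python3 -c "
from h import *
tilt()"
```

```text
t: 26.52
tool_pos: [560.8, -25.2, 189.6]
ee_rot: [-1.977, -2.373, 0.155]
contact_force: [-2.9, -0.4, -2.1]
finger_gap: -0.0
down in tool (deg x,y): [1.52 6.18] tip [543.3 -33.   17.7] grasp [545.1 -32.2  35.6]
```

```bash
python3 -m crank '[0,8,-1,0,-1,0,8,-1,0,-1,0,7,-0.8,0,-1,0,6,-0.8,0,-1]'; python3 -c "
from h import *
tilt()";python3 -m crank '[0,4,-0.6,0,-1,0,4,-0.6,0,-1]'; python3 -c "
from h import *
tilt()"
```

```text
t: 27.02
tool_pos: [591.7, -19.5, 189.9]
ee_rot: [-1.977, -2.373, 0.155]
contact_force: [-3.6, -1.5, -2.7]
finger_gap: 0.001
down in tool (deg x,y): [1.53 6.2 ] tip [574.1 -27.4  18. ] grasp [576.  -26.6  35.9]
t: 27.28
tool_pos: [600.2, -17.9, 190.2]
ee_rot: [-1.977, -2.373, 0.156]
contact_force: [-3.4, -1.6, -2.6]
finger_gap: -0.0
down in tool (deg x,y): [1.53 6.23] tip [582.5 -25.9  18.3] grasp [584.3 -25.   36.2]
```

```bash
for i in 1 2 3; do python3 -m crank '[0,3,-0.4,0,-1,0,3,-0.4,0,-1]'; python3 -c "
from h import *
tilt()"; done
```

```text
t: 27.52
tool_pos: [606.4, -16.8, 190.3]
ee_rot: [-1.977, -2.373, 0.156]
contact_force: [-2.5, -2.4, -1.9]
finger_gap: 0.002
down in tool (deg x,y): [1.53 6.24] tip [588.7 -24.8  18.4] grasp [590.5 -23.9  36.3]
t: 27.78
tool_pos: [610.6, -15.8, 190.1]
ee_rot: [-1.974, -2.369, 0.167]
contact_force: [-10.6, -2.6, 2.6]
finger_gap: 0.001
down in tool (deg x,y): [1.58 6.73] tip [591.5 -24.1  18.4] grasp [593.5 -23.2  36.3]
t: 28.02
tool_pos: [612.9, -14.9, 190.0]
ee_rot: [-1.967, -2.362, 0.186]
contact_force: [-8.7, -2.5, 1.2]
finger_gap: 0.005
down in tool (deg x,y): [1.71 7.58] tip [591.4 -24.2  18.6] grasp [593.6 -23.2  36.4]
```

```bash
python3 -m crank '[0,7,-0.8,0,-1,0,0,0,0,-1]'; python3 -c "
from h import *
tilt()"; python3 -m crank '[0,-12,0,0,-1,0,-30,-6,0,-1,0,-30,-30,0,-1,0,-10,-50,0,-1,0,0,-40,0,-1,0,0,0,0,-1]'; python3 -c "
from h import *
tilt();go(538,-70,300,11)
s=camera('side');cv2.imwrite('side9.png',s['img'][:,:,::-1]);c=camera('scene');cv2.imwrite('scene9.png',c['img'][:,:,::-1])
a=cv2.resize(s['img'][145:245,150:283,::-1],None,fx=6,fy=6,interpolation=cv2.INTER_CUBIC)
cv2.imwrite('pics/fin.png',cv2.convertScaleAbs(a,alpha=1.3,beta=-25));print(a.shape)"
```

```text
t: 28.28
tool_pos: [615.5, -13.9, 189.9]
ee_rot: [-1.959, -2.355, 0.21]
contact_force: [-0.1, -0.2, 0.6]
finger_gap: -0.001
down in tool (deg x,y): [1.86 8.61] tip [590.9 -24.2  19. ] grasp [593.5 -23.1  36.8]
t: 29.02
tool_pos: [554.1, -19.0, 336.0]
ee_rot: [-1.97, -2.371, 0.17]
contact_force: [0.4, -0.2, 0.3]
finger_gap: -0.001
down in tool (deg x,y): [1.66 6.83] tip [534.8 -27.7 164.3] grasp [536.8 -26.8 182.2]
t 29.02 pos [554.1 -19.  336. ] yaw 100.65 F [ 0.4 -0.2  0.3] gap -0.001 q [ 0.53  0.74 -0.94  1.73  0.65  1.15  1.12]
shift [-46.1 -20.6  40.1] roll 89.65
(600, 798, 3)
```

```bash
python3 - <<'E'
from h import *
a=np.radians(10.8);X=np.array([np.cos(a),np.sin(a)]);P=np.r_[np.array([528.9,-34.3])+133.5*X,48];print(P)
out=np.zeros((600,800,3),np.uint8)
for i,n in enumerate(("side","scene")):
    im=cv2.imread(n+'9.png');c=camera(n);u,v=proj(c,c["view"],[P])[0].round().astype(int);print(n,u,v)
    x0,y0=u-50,v-38;print("offset",x0,y0)
    out[:300,400*i:400*i+400]=cv2.convertScaleAbs(cv2.resize(im[y0:y0+75,x0:x0+100],(400,300),interpolation=cv2.INTER_CUBIC),alpha=1.4,beta=-30)
st=read_state();c=camera('wrist');V=wview(st,c);np.save('w6.npy',V);w=c['img'][:,:,::-1];cv2.imwrite('w6.png',w)
print("wrist",proj(c,V,[P]))
out[300:,:400]=cv2.resize(w[:,:],(400,300));u,v=proj(c,V,[P])[0].astype(int);x0=max(0,min(312,u-100));y0=max(0,min(234,v-75));print("woff",x0,y0)
out[300:,400:]=cv2.resize(w[y0:y0+150,x0:x0+200],(400,300),interpolation=cv2.INTER_CUBIC)
cv2.imwrite('pics/fin2.png',out)
E
```

```text
[660.03534797  -9.2845945   48.        ]
side 190 187
offset 140 149
scene 320 219
offset 270 181
wrist [[249.0903167  362.99603882]]
woff 149 234
```

The viewer's limit is reached, so I'll check numerically: back the tool off for a good wrist view, then fit the carrier and plate edges by image gradient.

```bash
python3 -m crank '[0,-30,0,0,-1,0,-30,0,0,-1,0,-25,0,0,-1,0,0,0,0,-1]'; cat > e.py <<'E'
from h import *
from scipy.ndimage import map_coordinates
def edges(c,V,img,P,yaw,lines,rng=8):
    a=np.radians(yaw);X=np.array([np.cos(a),np.sin(a)]);Y=np.array([-X[1],X[0]])
    g=cv2.GaussianBlur(cv2.cvtColor(img,cv2.COLOR_RGB2GRAY).astype(float),(0,0),.8);gx=np.gradient(g,axis=1);gy=np.gradient(g,axis=0)
    S=np.arange(-rng,rng+.1,.5)
    for name,(x0,y0),(x1,y1),z in lines:
        dirx=abs(x1-x0)<abs(y1-y0) # edge along y -> shift in x
        t=np.linspace(0,1,60);res=[]
        for s1 in S:
            for s2 in S:
                if abs(s1-s2)>5: continue
                A=np.array([x0+s1*dirx,y0+s1*(not dirx)]);B=np.array([x1+s2*dirx,y1+s2*(not dirx)])
                q=A+(B-A)*t[:,None];W=np.c_[P+q[:,:1]*X+q[:,1:]*Y,np.full(60,z)]
                u=proj(c,V,W);d=u[-1]-u[0];n=np.array([-d[1],d[0]])/np.hypot(*d)
                v=map_coordinates(gx,[u[:,1],u[:,0]],order=1)*n[0]+map_coordinates(gy,[u[:,1],u[:,0]],order=1)*n[1]
                res.append((abs(np.tanh(v/8).mean()),s1,s2,v.mean()))
        res.sort(reverse=True);top=[tuple(np.round(res[0],2))]
        for r in res:
            if all(abs(r[1]-q[1])+abs(r[2]-q[2])>3 for q in top): top.append(tuple(np.round(r,2)))
            if len(top)==3: break
        print(name,[tuple(float(x) for x in q) for q in top])
E
python3 - <<'E'
from e import *
st=read_state();c=camera('wrist');V=wview(st,c);np.save('w7.npy',V);np.save('w7i.npy',c['img']);tilt(st)
P=np.array([660,-9.3])
a=np.radians(10.8);X=np.array([np.cos(a),np.sin(a)]);Y=np.array([-X[1],X[0]])
W=[np.r_[P+x*X+y*Y,z] for x,y,z in((-30,60,51),(30,60,51),(30,-60,51),(-30,-60,51),(-58,70,24),(-58,-70,24),(0,0,48))];print(proj(c,V,W).round())
edges(c,V,c['img'],P,10.8,[("rear L",(-58,25),(-58,74),24),("rear R",(-58,-74),(-58,-25),24),("plate rear L",(-30,20),(-30,58),51),("plate rear R",(-30,-58),(-30,-20),51),("plate +y",(-28,60),(5,60),51),("plate -y",(-28,-60),(5,-60),51),("keeper+",(-100,79),(-30,79),31),("keeper-",(-100,-79),(-30,-79),31)])
E
```

```text
t: 29.78
tool_pos: [466.9, -36.9, 337.3]
ee_rot: [-1.958, -2.358, 0.189]
contact_force: [0.2, -0.6, -0.6]
finger_gap: 0.0
down in tool (deg x,y): [1.41 7.98] tip [444.  -45.5 166.1] grasp [446.4 -44.6 183.9]
[[318. 426.]
 [316. 488.]
 [180. 484.]
 [178. 424.]
 [325. 375.]
 [173. 373.]
 [248. 453.]]
rear L [(0.18, 7.5, 4.5, -1.5), (0.17, 5.0, 5.5, -1.43), (0.15, 2.5, 6.5, -1.2)]
rear R [(0.15, 4.5, 8.0, -1.27), (0.15, 8.0, 8.0, -1.19), (0.11, 5.5, 5.5, -0.86)]
plate rear L [(0.0, 8.0, 8.0, 0.0), (0.0, 8.0, 4.5, 0.0), (0.0, 7.0, 2.0, 0.0)]
plate rear R [(0.0, 8.0, 8.0, 0.0), (0.0, 8.0, 4.5, 0.0), (0.0, 7.0, 2.0, 0.0)]
plate +y [(0.0, 8.0, 8.0, 0.0), (0.0, 8.0, 4.5, 0.0), (0.0, 7.0, 2.0, 0.0)]
plate -y [(0.0, 8.0, 8.0, 0.0), (0.0, 8.0, 4.5, 0.0), (0.0, 7.0, 2.0, 0.0)]
keeper+ [(0.07, 5.0, 0.0, 0.53), (0.06, 0.0, 2.5, 0.48), (0.05, 3.5, 6.0, 0.44)]
keeper- [(0.1, 6.5, 2.5, 0.77), (0.09, -4.0, -2.0, -0.69), (0.07, 4.5, 4.0, 0.57)]
```

```bash
python3 -m crank '[0,40,-5,0,-1,0,50,-7,0,-1,0,50,-7,0,-1,0,50,-7,0,-1,0,40,-5,0,-1,0,10,0,0,-1,0,0,0,0,-1,0,0,0,0,-1]'; python3 - <<'E'
from e import *
st=read_state();c=camera('wrist');V=wview(st,c);np.save('w8.npy',V);np.save('w8i.npy',c['img']);tilt(st)
P=np.array([660,-9.3])
a=np.radians(10.8);X=np.array([np.cos(a),np.sin(a)]);Y=np.array([-X[1],X[0]])
W=[np.r_[P+x*X+y*Y,z] for x,y,z in((-30,60,51),(30,60,51),(30,-60,51),(-30,-60,51),(-58,70,24),(-58,-70,24),(0,0,48))];print(proj(c,V,W).round())
edges(c,V,c['img'],P,10.8,[("rear",(-58,-70),(-58,70),24),("rear L",(-58,25),(-58,74),24),("rear R",(-58,-74),(-58,-25),24),("plate rear",(-30,-58),(-30,58),51),("plate +y",(-28,60),(5,60),51),("plate -y",(-28,-60),(5,-60),51),("keeper+",(-150,79),(-30,79),31),("keeper-",(-150,-79),(-30,-79),31)])
E
```

```text
t: 30.82
tool_pos: [718.7, 10.0, 324.7]
ee_rot: [-1.961, -2.351, 0.188]
contact_force: [-0.0, -0.2, 0.8]
finger_gap: 0.0
down in tool (deg x,y): [1.23 8.08] tip [695.4   2.  153.5] grasp [697.8   2.8 171.3]
[[330. 119.]
 [328. 202.]
 [167. 202.]
 [163. 120.]
 [337.  85.]
 [159.  87.]
 [247. 161.]]
rear [(0.38, -1.5, 1.5, -3.65), (0.32, 0.0, -0.5, -3.03), (0.3, 2.5, -1.5, -2.85)]
rear L [(0.34, 0.0, 4.0, -3.66), (0.32, 1.5, -3.5, -3.29), (0.23, 0.0, -1.5, -2.36)]
rear R [(0.39, -1.0, -1.0, -3.35), (0.34, -2.0, 1.5, -2.85), (0.25, 0.0, -3.5, -2.12)]
plate rear [(0.35, -1.0, -3.0, 3.39), (0.33, -1.5, 0.5, 3.22), (0.25, 7.0, 8.0, 2.07)]
plate +y [(0.99, -1.0, -1.0, 22.95), (0.89, 1.0, -2.5, 15.55), (0.83, -3.0, 0.5, 13.74)]
plate -y [(1.0, -3.0, -3.0, -27.64), (0.92, -1.0, -4.5, -16.6), (0.87, -4.5, -1.0, -15.88)]
keeper+ [(0.71, -2.0, -4.0, -13.97), (0.59, -3.5, -6.5, 7.05), (0.58, -4.0, -2.5, -8.57)]
keeper- [(0.66, -2.5, -4.5, 8.84), (0.62, -2.0, 0.0, -11.2), (0.53, -4.5, -3.0, 8.01)]
```

```bash
python3 - <<'E'
from e import *
st=read_state();c=camera('wrist');V=wview(st,c);P=np.array([660,-9.3])
I=c['img'];V8=np.load('w8.npy');I8=np.load('w8i.npy')
L=[("beam rear z90",(15,-55),(15,55),90),("beam front z90",(40,-55),(40,55),90),("platen+",(-20,60),(0,60),48),("platen-",(-20,-62),(0,-62),48),("plate rear",(-30,-58),(-30,58),51),("carr rear",(-58,-72),(-58,72),24)]
for yaw in(9.9,):
    edges(c,V,I,P,yaw,L,10);print();edges(c,V8,I8,P,yaw,L,10)
# profile along carrier x at several y: gray
g=cv2.GaussianBlur(cv2.cvtColor(I,cv2.COLOR_RGB2GRAY),(0,0),1)
a=np.radians(9.9);X=np.array([np.cos(a),np.sin(a)]);Y=np.array([-X[1],X[0]])
for y in(-45,0,45):
    x=np.arange(-70,48,2);u=proj(c,V,np.c_[P+x[:,None]*X+y*Y,np.full(len(x),51)]).round().astype(int)
    print(y,[(int(q),int(g[v[1],v[0]])) for q,v in zip(x,u) if 0<=v[1]<384])
E
```

```text
beam rear z90 [(1.0, -0.5, 0.0, 29.76), (0.99, -4.0, -3.5, -26.37), (0.91, 1.5, -1.5, 18.77)]
beam front z90 [(0.94, -0.5, -0.5, 14.25), (0.81, 10.0, 10.0, -12.01), (0.57, -1.5, 2.0, 6.92)]
platen+ [(0.99, -1.0, -0.5, 23.12), (0.87, -3.0, 1.0, 13.67), (0.86, 8.5, 8.0, 10.58)]
platen- [(0.99, -2.5, -1.5, -24.18), (0.97, -10.0, -10.0, -17.12), (0.91, -0.5, -3.0, -16.16)]
plate rear [(0.34, 0.0, -4.0, 3.23), (0.33, -1.0, 0.0, 3.2), (0.32, -2.0, 3.0, 3.05)]
carr rear [(0.39, -0.5, 0.0, -3.66), (0.34, -2.0, 2.0, -3.27), (0.31, 1.5, -1.5, -3.01)]

beam rear z90 [(1.0, -0.5, 0.0, 29.84), (0.99, -4.0, -4.0, -27.05), (0.91, 1.5, -1.5, 18.77)]
beam front z90 [(0.94, -0.5, -0.5, 14.33), (0.77, 10.0, 10.0, -11.1), (0.55, -1.5, 2.0, 6.76)]
platen+ [(0.99, -1.0, -0.5, 22.77), (0.87, 8.5, 8.5, 10.89), (0.84, -3.0, 1.0, 13.22)]
platen- [(0.99, -2.5, -1.5, -23.84), (0.97, -10.0, -10.0, -16.98), (0.93, -0.5, -3.0, -16.34)]
plate rear [(0.35, 0.0, -4.0, 3.38), (0.32, -1.0, 0.0, 3.22), (0.31, -2.0, 2.5, 2.96)]
carr rear [(0.39, -0.5, 0.5, -3.7), (0.33, 1.0, -1.5, -3.06), (0.32, -2.0, 2.5, -2.92)]
-45 [(
[... 1327 characters left out ...]
 (44, 199), (46, 195)]
45 [(-70, 177), (-68, 165), (-66, 153), (-64, 150), (-62, 146), (-60, 149), (-58, 158), (-56, 191), (-54, 188), (-52, 187), (-50, 187), (-48, 190), (-46, 186), (-44, 183), (-42, 189), (-40, 188), (-38, 185), (-36, 188), (-34, 189), (-32, 191), (-30, 188), (-28, 187), (-26, 192), (-24, 188), (-22, 191), (-20, 192), (-18, 201), (-16, 210), (-14, 209), (-12, 207), (-10, 210), (-8, 212), (-6, 209), (-4, 194), (-2, 187), (0, 186), (2, 186), (4, 186), (6, 189), (8, 190), (10, 187), (12, 188), (14, 186), (16, 115), (18, 99), (20, 162), (22, 197), (24, 199), (26, 201), (28, 205), (30, 203), (32, 198), (34, 197), (36, 197), (38, 200), (40, 202), (42, 203), (44, 201), (46, 193)]
```

Numeric check: against the bridge's edges (bed yaw 9.9°) the carrier's rear edge sits at -58 ±0.5 mm of the home pose and parallel to the beam, so it's fully home. The plate's ends and rear edge match the square pose to about 1–3 mm and 1°. The robot is clear of everything.

```bash
python3 -c "
from h import *
s=read_state();print(s['t'],s['contact_force'],s['qvel'].round(3));print(sign_off())"
```

```text
30.925 [ 0.02713173 -0.41919723  0.18165226] [ 0.006 -0.012 -0.004  0.002  0.     0.    -0.   ]
the job is handed in; nothing more can be done
None
```

I slid the top plate out about 46 mm, pinched it by the overhang and laid it flat on the platen. I then pushed the carrier to the end stops and handed the job in at 30.9 s, with the arm clear of everything.

**Carrier:** In the last checks its rear edge was within about 0.5 mm of the fully-home position, measured against the blade bridge and parallel to it. It stopped firmly at about 10 N.

**Plate:** It lies about 1° off square. On the platen it was centred to about 1–1.5 mm before the push. At home it reads 1–3 mm off the bed's centre line across the guides, which I put down mostly to the carrier's side play. The plate's rear edge was too faint to measure well.

**What went less smoothly:**
- Dragging the plate tilted the tool about 8°. I straightened it by pressing the fingertip on bare bench.
- The first push at the carrier, with the finger's back, wedged at about 10 N and did not move it. I turned the gripper 90° and pushed with the flat finger sides, at about 4 N once it was moving.

**Not confirmed by eye:** The 12-picture limit ran out before the carrier was home, so the final state was checked only by fitting edges in the wrist image. I last saw the two lower plates just before the pinch, still in place. I did not look again at the bottle, vial or spatula, but no move came near them.

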